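Pull the spark-arrestor plate and hold it over the dust pot

ROBOT

A 6-joint arm with a two-finger parallel gripper is mounted at the origin on the work surface. World frame = base frame: x ahead of the robot, y to its left, z up, the work surface at z = 0. Lengths are in mm, angles in rad, forces in N, time in s.
With the tool pointing down it reaches from about 275 to 725 mm from the base axis. Payload 5.6 kg.
Tool frame: the origin (TCP) lies on the centre line of the jaws, within the pads' length; the fingertips stand 25 mm ahead of it and the grasp point (between the pads) lies 6 mm ahead of it; z points along the fingers, y is the direction in which the jaws open and shut (so a half turn about z gives the same grasp; the last joint's range is limited). The gripper opens to 85 mm and grips with 20 to 120 N. Pads are 22 mm wide; open, the fingers measure 114 mm over their backs; the gripper's body (76 mm by 85 mm) begins 54 mm behind the grasp point. The pads swing forward as they close: fully open they stand 13 mm farther back than shut.
Start: joints at [1.6, 0.255, 0.108, 0, -1.424, -0.285], TCP at [139.133, 532.104, 256.283] pointing down, gripper open.
Joint ranges: [-2.95, 2.95], [-1.21, 1.97], [-1.09, 1.5], [-2.87, 1.71], [-2.94, -0.07], [-3.05, 3.05]. Speed limits (rad/s): [2.57, 2.57, 3.14, 3.14, 3.14, 3.14].

INTERFACE

Orientations are given as a rotation vector (axis times angle).
In Python, from station import r, optics, ticket, finder gives the robot as it stands.
- The arm moves only by the shell command python3 -m creep 'ROWS' [FORCE]. ROWS is a JSON object of lists of equal length, an entry for each row: "travel": the shift along the world's x, y, z in cm, a list of three; "turn": the turn, a rotation vector about the world's x, y, z in rad, a list of three; "grip": the finger opening in cm, from 0 to 8.54. A call has 1 to 8 rows; each row shifts and turns the pose as measured when the row begins; what a row does not reach is not made up. A row lasts 1/8 s, in which the tool goes at most 62.5 mm and 10.7 degrees, less where a joint would pass 70% of its speed; a pose out of reach is approached as far as the arm can. A call is refused whole if a number of a shift passes 6.25 or a number of a turn 0.188, either way. A call with a gripper value outside its range is refused whole. The fingers move at their own pace and stop on an object; FORCE is the grip in N (left out, the last holds). Time passes only in rows, so rows that do not move let the fingers close. It gives the time, the measured TCP pose, the force and the opening at its end, in the units of the state.
- r.get_obs(): the state, without advancing time (a new reading comes with each control period).
- optics.camera(name): name is "scene" or "top" or "wrist"; returns a dict with "image" (400x640x3 uint8, blue, green, red), "range_z" (400x640 float32, mm along the optical axis (not along the pixel's ray), 0 where there is no reading), "fov_y" (degrees; the focal length in pixels is half the picture's height over the tangent of half this angle, whatever the lens; pixels are square), "cx", "cy" (the principal point, pixels), "dist_coeffs" ([k1, k2, p1, p2, k3] as OpenCV has them; the pictures are not rectified), "R" (3x3) and "t" (3): a world point X has camera coordinates R X + t; the wrist camera has in their place "T_tool_cam" (4x4, takes a point from camera to tool coordinates, whose origin is the TCP and whose axes are the flange's). Camera axes: x right, y down, z forward; pixel columns grow to the right and rows downward; lengths in mm; the calibration is good to about 2 mm. A picture is of the moment at which its call begins: read the wrist's pose just before it.
- ticket.hand_in(): hands the job in, once; it reports no verdict.
Trained networks look in a picture, given as the dict that the camera call returned (one of the last four; its "shot" number tells which), for a name from the list of things; names that differ only in an ending like _2 or _b are one class to them, and where a whole thing is asked for, a point or a joint stands for the part that bears it (a point fixed in the world has none). Each returns a list of dicts, best first, with "score" (0 to 1); they miss things now and then, are a little off and sometimes report something else, mostly with a low value. They report only what shows in the picture. A call takes as long as a camera call. They do not tell look-alikes from the thing itself.
- finder.boxes_of(picture, label): "at" ([x, y, z] in mm, in world coordinates, good to about 4 mm: the middle of the surface that is visible of it).
- finder.masks_of(picture, label): "mask" (400x640 bool, what is visible of it).
- finder.place_of(picture, label): "at" ([x, y, z] in mm, in world coordinates, good to about 4 mm: a listed point, or the origin of a listed thing).
The state is a dict: "time": time; "joint_pos": joint angles; "qvel": joint speeds; "joint_torque": joint torques, N m; "ee_pos": TCP position; "orientation": TCP orientation; "contact_force": force on the tool from outside, world axes, zero at the start; "moment": the same for the moment, N m; "finger_gap": finger opening in mm.
Only numpy, scipy, OpenCV 4.12 (cv2) and the standard library are available. Lean on these libraries where they do the work, as an engineer would, in place of code of your own. Each camera call takes 0.05 s, during which the arm holds its last target.

TASK

The spark-arrestor plate of the bench fume filter has to be emptied into the dust pot. First take the loose lid off the pot by its knob and set it down gently on the bench, knob up, well clear of the pot; then swing the filter box's cover flap up by its ball knob until it stands open, and leave it open. Draw the plate out from beneath by its tab and finish while still holding it still and upright, centred over the open pot with its lower edge a few centimetres above the rim and touching nothing but the gripper; leave the stud plate, the sleeve and the bracket on the bench alone.

Things in the scene. Friction and masses are not known exactly. Their poses are not given: they have to be found in the camera images.
- filter_box: Grey painted steel housing fixed to the bench, open-topped box 170 x 170 mm, 126 mm high, walls 6 mm. Origin: centre of its underside; z up, its own +x points to its hinge side (away from the robot, turned up to 0.3 rad). Inside, 48 mm below the rim (78 mm above the bench), a dark deck with one slot 106 mm long (along the box's x) and 18 mm wide, centred in the box, 72 mm deep to the floor, in which the plate stands. Above the deck the well is 158 x 158 mm.
- flap (a joint): Hinge angle of the cover flap in rad: 0 shut flat on the rim (at the start it may stand ajar by up to 0.12), 1.57 upright, stop at 1.85. The hinge is stiff: the flap stays at any angle where it is left; lifting it takes about 4 N at the knob. The flap is a steel sheet 170 x 170 x 6 mm, 0.3 kg, covering the whole box.
- flap_knob (a point): Centre of the black ball knob (28 mm diameter) on the flap's upper face, on the box's centre line near its front edge: 150 mm from the hinge line along the flap, 30 mm above the flap's underside (24 mm above its upper face), on a 12 mm stem. The ball can turn between two fingers that close along the hinge line while the flap swings.
- flap_hinge (a point): Point on the flap's hinge axis, mid-width, 126 mm above the bench, on the box's far top edge (85 mm from the box centre along the box's +x). The axis is the box's y; the flap reaches from here along the box's -x when shut and swings up and over towards +x.
- plate: Aluminium spark-arrestor plate with dark mesh on both faces, loose, about 0.25 kg, hidden under the flap, standing in the slot with up to 3 mm play each way. Frame 100 mm long (its x, along the box's x), 12 mm thick (its y), 78 mm tall; on top in the middle a tab 40 mm long, 12 mm thick, 32 mm tall, so 110 mm tall in all. Origin: middle of its lower edge; z up. In the slot the lower edge is 6 mm above the bench and the tab's top 10 mm below the box rim.
- plate_tab (a point): Centre of the plate's grip tab, 96 mm above the plate's lower edge; pinch it across the 12 mm thickness.
- pot: Plain steel dust pot standing loose on the bench, 1.8 kg, 130 mm outside diameter, 95 mm high, wall 4 mm. Origin: centre of its underside. It and the filter box stand side by side; either may be on the left.
- pot_mouth (a point): Centre of the pot's mouth, at rim height, 95 mm above the bench.
- lid: Loose steel lid of the pot, 0.25 kg. Origin: centre of its underside, which is a plug 114 mm in diameter and 8 mm deep that hangs 8 mm inside the pot; above it a disc 138 mm in diameter, 5 mm thick; on that a black knob. Set down on the bench its origin is at bench height.
- lid_knob (a point): Centre of the lid's black cylindrical knob, 30 mm diameter, 24 mm tall, 33 mm above the lid's underside; the knob's underside is 8 mm above the disc, on a thin 14 mm neck.
- stud_plate: Bystander: steel plate 90 x 100 x 12 mm with four upright 85 mm studs, beyond the work. Origin: centre of its underside.
- sleeve: Bystander: upright steel sleeve, 40 mm diameter, 50 mm tall, to the left or right of the work. Origin: centre of its underside.
- bracket: Bystander: small steel angle bracket, 50 x 50 x 56 mm, on the other side from the sleeve. Origin: centre of its foot.
Not all that is in view belongs to the job. Leave any orange look-alike of the lid alone.

How it is judged:
By the outcome, as a careful person would: the job done as asked, in the order asked, and still so for the second after the job is handed in, while the arm keeps its last pose, push and grip.
It also fails if it takes over 72 s, if anything falls off the work surface, if the arm or the gripper's body presses on something with over 40 N, if the wrist force passes 120 N, or if a joint passes its speed limit or range.

## Working session

There is one attempt and no reset: what is moved stays moved. The work goes in short steps, Python scripts to look and compute and a shell command to move; the robot and the scene stay as the last step left them, time stands still between calls to the robot, and variables do not carry over. Pictures are saved under pics/ and viewed, and the job is handed in when it is done.

```bash
ls; mkdir -p pics; cat > h.py <<'E'
import numpy as np, cv2
from station import r, optics, ticket, finder
def px2w(p,u,v,z=None):
    f=200/np.tan(np.radians(p['fov_y'])/2)
    K=np.array([[f,0,p['cx']],[0,f,p['cy']],[0,0,1]])
    n=cv2.undistortPoints(np.array([[[u,v]]],float),K,np.array(p['dist_coeffs'],float))[0,0]
    d=p['range_z'][int(v),int(u)] if z is None else z
    c=np.array([n[0]*d,n[1]*d,d])
    return np.array(p['R']).T@(c-np.array(p['t']))
E
python3 - <<'E'
from h import *
o=r.get_obs();print(o)
for n in ['scene','top']:
    p=optics.camera(n); cv2.imwrite(f'pics/{n}0.png',p['image'])
    print(n,p['fov_y'])
    for l in ['filter_box','flap_knob','flap_hinge','pot','pot_mouth','lid','lid_knob','stud_plate','sleeve','bracket','flap']:
        for d in finder.place_of(p,l)[:3]: print(l,d['score'],np.round(d['at'],1) if 'at' in d else d)
E
```

```text
pics
{'time': 0.0, 'joint_pos': array([ 1.59958698e+00,  2.55746034e-01,  1.06995830e-01, -4.81905077e-04,
       -1.42391480e+00, -2.84544751e-01]), 'qvel': array([ 0.00042732,  0.00078518, -0.00092694, -0.00153221,  0.00063148,
       -0.00194006]), 'joint_torque': array([-3.55561554e-06, -3.86627948e+01,  2.37938082e+01,  5.36490083e+00,
       -6.07953887e-03, -2.61936563e-06]), 'ee_pos': array([138.99173911, 531.67453762, 255.39172968]), 'orientation': array([ 3.11402243e+00, -4.00509216e-01, -2.81389468e-04]), 'contact_force': array([-0.74171274,  0.41995115,  0.06951723]), 'moment': array([0.03641217, 0.0245186 , 0.00417149]), 'finger_gap': 85.27837803959099}
scene 42.36254056134224
filter_box 0.6 [553.9 191.2   1.4]
flap_knob 0.96 [494.2 202.7 161.6]
flap_hinge 0.66 [638.3 160.8 120.5]
pot 0.77 [ 5.324e+02 -1.438e+02  3.000e-01]
pot_mouth 0.25 [ 591.4 -393.7   -0.6]
lid 0.78 [ 270.3 -289.7   -1.4]
lid 0.77 [ 536.1 -147.1   90. ]
lid 0.68 [339.8 -91.8  -2. ]
lid_knob 0.92 [ 268.3 -292.2   29.6]
lid_knob 0.74 [ 724.2 -200.1   30.9]
lid_knob 0.69 [ 535.1 -149.4  122.7]
stud_plate 0.89 [731.6 -13.3  -4. ]
sleeve 0.81 [594.6 369.3  -3.2]
bracket 0.77 [ 590.  -392.2   -3.6]Traceback (most recent call last):
  File "<stdin>", line 7, in <module>
ValueError: it knows: bracket, filter_box, flap_hinge, flap_knob, lid, lid_knob, plate, plate_tab, pot, pot_mouth, sleeve, stud_plate
```

```bash

python3 - <<'E'
from h import *
for n in ['top']:
    p=optics.camera(n); cv2.imwrite(f'pics/{n}0.png',p['image'])
    print(n,p['fov_y'])
    for l in ['filter_box','flap_knob','flap_hinge','pot','pot_mouth','lid','lid_knob','stud_plate','sleeve','bracket']:
        for d in finder.place_of(p,l)[:4]: print(l,d['score'],np.round(d['at'],1) if 'at' in d else d)
E
```

```text
top 50.19163555794596
filter_box 0.55 [554.5 189.7  -2.9]
flap_knob 0.91 [498.1 203.9 164.4]
flap_hinge 0.85 [637.  166.7 123.6]
lid 0.83 [ 720.3 -204.6   -2.6]
lid 0.81 [ 268.7 -295.3   -2. ]
lid 0.72 [ 539.2 -145.5   85.8]
lid 0.58 [337.4 -96.2   0.4]
lid_knob 0.86 [ 537.3 -142.6  120.1]
lid_knob 0.8 [ 266.6 -293.8   30.7]
lid_knob 0.6 [ 720.8 -210.8   32.2]
stud_plate 0.63 [729.1 -16.2   2. ]
sleeve 0.66 [590.7 364.7  -0.8]
sleeve 0.33 [635.8 165.8 125.3]
bracket 0.53 [ 593.1 -384.2    0.7]
bracket 0.21 [ 537.9 -144.9   85.8]
```

View pics/scene0.png

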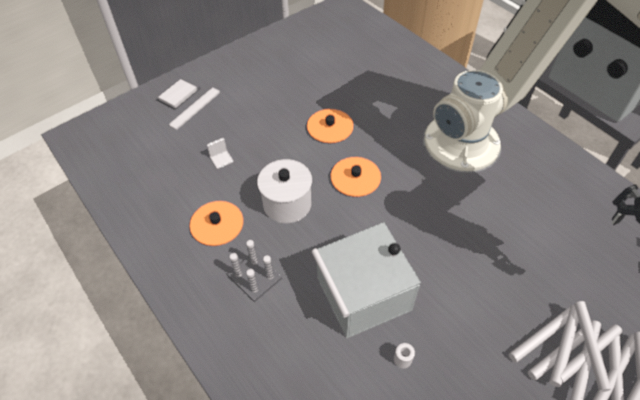

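View pics/top0.png

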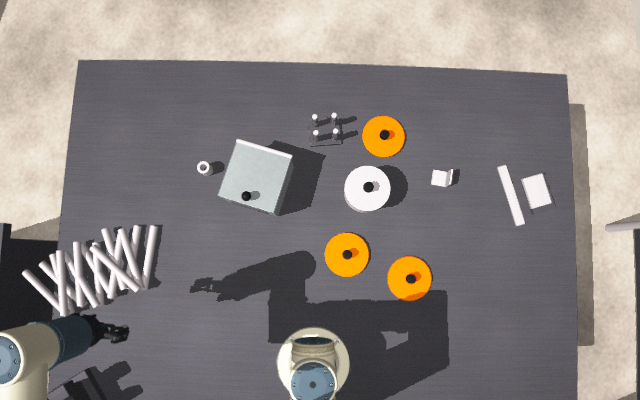

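The grey steel lid is on the pot, at scene px (285,180) and top px (367,188). There are three orange look-alikes, at scene (330,125), (356,175) and (217,222). I'll confirm with a crop and refine the poses from depth.

```bash

python3 - <<'E'
from h import *
def cloud(p):
    f=200/np.tan(np.radians(p['fov_y'])/2)
    K=np.array([[f,0,p['cx']],[0,f,p['cy']],[0,0,1]])
    v,u=np.mgrid[0:400,0:640]
    n=cv2.undistortPoints(np.stack([u,v],-1).reshape(-1,1,2).astype(float),K,np.array(p['dist_coeffs'],float)).reshape(400,640,2)
    d=p['range_z'][...,None]
    X=np.concatenate([n*d,d],-1)
    W=(X-np.array(p['t']))@np.array(p['R']); W[p['range_z']==0]=np.nan
    return W
for n in ['top','scene']:
    p=optics.camera(n); W=cloud(p); np.save(n+'W.npy',W)
    if n=='scene':
        im=p['image'][110:340,160:440]; cv2.imwrite('pics/crop0.png',cv2.resize(im,None,fx=2.5,fy=2.5))
    x,y,z=W[...,0],W[...,1],W[...,2]
    print(n,'table z',np.nanmedian(z[(x>350)&(x<450)&(abs(y)<50)]) )
    # lid disc
    m=(np.hypot(x-538,y+146)<85)&(z>88)&(z<108)
    c,rad=cv2.minEnclosingCircle(np.float32(W[m][:,:2])); print('lid disc',c,rad,np.median(z[m]),m.sum())
    m=(np.hypot(x-538,y+146)<40)&(z>112)&(z<150)
    print('knob',np.nanmean(W[m],0),z[m].max(),m.sum(), cv2.minEnclosingCircle(np.float32(W[m][:,:2])))
    m=(np.hypot(x-554,y-190)<135)&(z>110)&(z<150)&(np.hypot(x-496,y-203)>30)
    P=W[m]; print('flap rect',cv2.minAreaRect(np.float32(P[:,:2])),P[:,2].min(),P[:,2].max(),m.sum())
    A=np.c_[P[:,:2],np.ones(len(P))]; s=np.linalg.lstsq(A,P[:,2],rcond=None)[0]; print('plane',s)
    m=(np.hypot(x-496,y-203)<40)&(z>153); Q=W[m]; print('ball',Q.mean(0),Q[:,2].max(),m.sum(),cv2.minEnclosingCircle(np.float32(Q[:,:2])))
E
```

```text
top table z -0.673427709223186
lid disc (536.7257080078125, -146.2407684326172) 69.30963134765625 98.8859400455865 1542
knob [ 535.58828075 -145.10472473  129.54893447] 136.44552926524312 88 ((536.6585693359375, -145.95433044433594), 14.605270385742188)
flap rect ((560.1841430664062, 185.07183837890625), (169.7234649658203, 181.56370544433594), 74.46170043945312) 110.80466600315249 145.7591012060989 3261
plane [-3.19014663e-02  1.61607051e-02  1.49478574e+02]
ball [492.86578694 202.94077185 170.9483564 ] 180.36272137213268 76 ((493.6695861816406, 204.09596252441406), 13.79748249053955)
scene table z 1.3430466788854079
lid disc (534.1847534179688, -145.98736572265625) 70.22065734863281 100.5255863717635 1671
knob [ 537.04418461 -141.59202604  128.20116065] 136.93894053907655 126 ((535.6873779296875, -143.98704528808594), 15.530635833740234)
flap rect ((557.5169677734375, 185.7152557373047), (174.7711944580078, 182.85386657714844), 74.50407409667969) 110.02975045049884 145.74129690739178 5643
plane [-4.12621576e-02 -1.71312645e-02  1.62076596e+02]
ball [494.44642394 206.54960159 171.76351318] 181.2046881406064 131 ((491.63568115234375, 204.5519256591797), 13.894434928894043)
```

View pics/crop0.png

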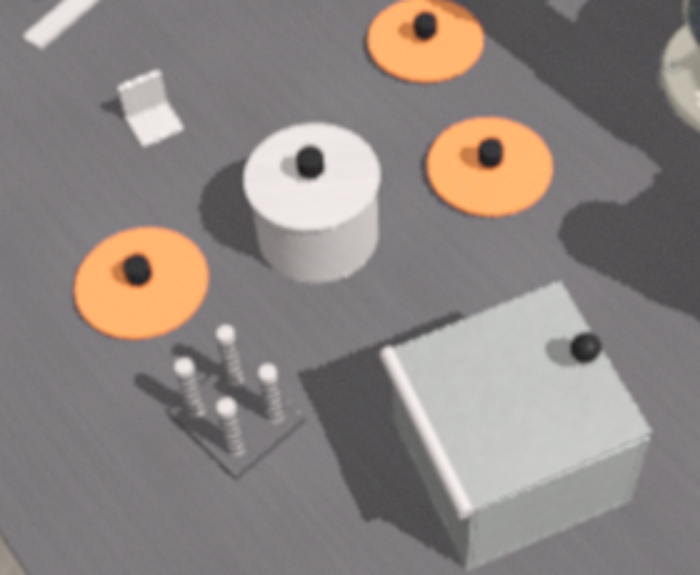

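The crop shows the pale steel lid sitting on the pot, with the three orange discs lying on the bench. Lid knob is at about (536,-146,120), box yaw about -0.27, ball at about (493,204,166.5), and the hinge at about (635,164). I'll move to the lid.

```bash
python3 -m creep '{"travel":[[2.6,-4.5,0],[2.6,-4.5,0],[2.6,-4.5,0],[2.6,-4.5,0],[2.6,-4.5,0],[2.6,-4.5,0],[2.6,-4.5,0],[2.6,-4.5,0]],"turn":[[0,0,0],[0,0,0],[0,0,0],[0,0,0],[0,0,0],[0,0,0],[0,0,0],[0,0,0]],"grip":[8.5,8.5,8.5,8.5,8.5,8.5,8.5,8.5]}' 30
```

```text
time: 2.2
ee_pos: [350.2, 163.0, 256.2]
orientation: [-3.115, 0.389, -0.005]
contact_force: [0.9, 0.4, 1.0]
finger_gap: 84.7
```

```bash
python3 -m creep '{"travel":[[2.6,-4.35,-0.5],[2.6,-4.35,-0.5],[2.6,-4.35,-0.5],[2.6,-4.35,-0.5],[2.6,-4.35,-0.5],[2.6,-4.35,-0.5],[2.6,-4.35,-0.5],[0,0,0]],"turn":[[0,0,0],[0,0,0],[0,0,0],[0,0,0],[0,0,0],[0,0,0],[0,0,0],[0,0,0]],"grip":[8.5,8.5,8.5,8.5,8.5,8.5,8,7]}' 30
python3 - <<'E'
from h import *
from scipy.spatial.transform import Rotation as Ro
o=r.get_obs(); p=optics.camera('wrist'); cv2.imwrite('pics/w1.png',p['image'])
print(o['ee_pos'],o['orientation'],o['joint_pos'])
R=Ro.from_rotvec(o['orientation']).as_matrix(); print(R.round(3))
T=np.array(p['T_tool_cam']); print(T.round(3))
Rc=R@T[:3,:3]; tc=R@T[:3,3]+o['ee_pos']
p['R']=Rc.T; p['t']=-Rc.T@tc
for l in ['lid','lid_knob','pot']:
    for d in finder.place_of(p,l)[:2]: print(l,d['score'],d['at'])
f=200/np.tan(np.radians(p['fov_y'])/2); K=np.array([[f,0,p['cx']],[0,f,p['cy']],[0,0,1]])
v,u=np.mgrid[0:400,0:640]
n=cv2.undistortPoints(np.stack([u,v],-1).reshape(-1,1,2).astype(float),K,np.array(p['dist_coeffs'],float)).reshape(400,640,2)
d=p['range_z'][...,None]; W=(np.concatenate([n*d,d],-1)-p['t'])@p['R']
x,y,z=W[...,0],W[...,1],W[...,2]
m=(np.hypot(x-536,y+146)<25)&(z>126)&(z<140)&(p['range_z']>0); print(m.sum(),cv2.minEnclosingCircle(np.float32(W[m][:,:2])),np.median(z[m]))
E
```

```text
time: 3.2
ee_pos: [538.0, -155.8, 220.7]
orientation: [-3.112, 0.395, -0.011]
contact_force: [-0.5, 0.7, 0.1]
finger_gap: 70.1
[ 537.99847004 -155.79761275  220.73945689] [-3.11160541  0.39460759 -0.01062613] [-0.00522389  0.28384609  0.05841752 -0.00430938 -1.33803473  1.32470962]
[[ 0.968 -0.25   0.007]
 [-0.25  -0.968  0.004]
 [ 0.006 -0.006 -1.   ]]
[[-0.00000e+00 -9.53000e-01 -3.03000e-01  7.71890e+01]
 [ 1.00000e+00 -0.00000e+00 -1.00000e-03  2.37000e-01]
 [ 1.00000e-03 -3.03000e-01  9.53000e-01 -1.17464e+02]
 [ 0.00000e+00  0.00000e+00  0.00000e+00  1.00000e+00]]
lid 0.87 [533.6, -146.7, 81.3]
lid_knob 0.87 [268.1, -295.2, 32.8]
lid_knob 0.82 [336.4, -94.0, 34.6]
pot 0.74 [533.5, -147.3, 84.0]
1431 ((536.999755859375, -145.94561767578125), 14.856898307800293) 131.71486724031362
```

View pics/w1.png

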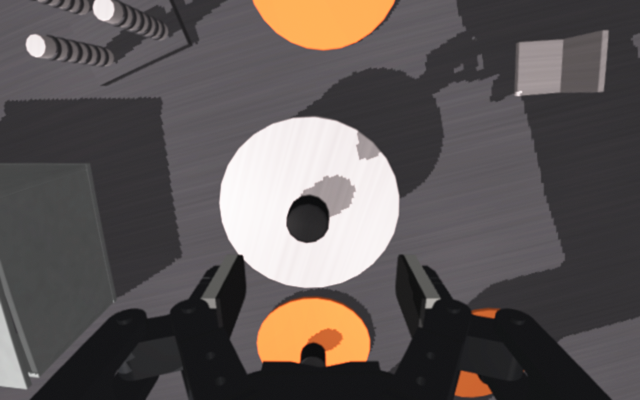

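The wrist view shows the white lid at px (308,200) with its knob at (307,218), measured at (537,-146). I'll descend onto the knob.

```bash
python3 -m creep '{"travel":[[0,1,-1],[0,0,-3],[0,0,-2.8],[0,0,-1.5],[0,0,-0.5],[0,0,0]],"turn":[[0,0,0],[0,0,0],[0,0,0],[0,0,0],[0,0,0],[0,0,0]],"grip":[7,7,7,7,7,7]}' 30
```

```text
time: 4.15
ee_pos: [535.7, -134.4, 133.1]
orientation: [-3.111, 0.374, -0.022]
contact_force: [1.3, 0.2, -0.6]
finger_gap: 70.3
```

```bash
python3 -m creep '{"travel":[[0.1,-1.1,0],[0,0,0],[0,0,0]],"turn":[[0,0,0],[0,0,0],[0,0,0]],"grip":[7,7,7]}' 30
```

```text
time: 4.53
ee_pos: [537.8, -146.2, 135.0]
orientation: [-3.111, 0.374, -0.027]
contact_force: [-1.1, -0.3, -0.1]
finger_gap: 70.2
```

```bash
python3 -m creep '{"travel":[[0,0,-0.6],[0,0,0],[0,0,0],[0,0,0],[0,0,0],[0,0,0]],"turn":[[0,0,0],[0,0,0],[0,0,0],[0,0,0],[0,0,0],[0,0,0]],"grip":[7,5,3.5,2.4,2.2,2.2]}' 40; python3 - <<'E'
from h import *
from scipy.spatial.transform import Rotation as Ro
o=r.get_obs();print(o['ee_pos'],o['finger_gap'],Ro.from_rotvec(o['orientation']).as_matrix().round(3))
E
```

```text
time: 5.28
ee_pos: [537.9, -146.2, 128.8]
orientation: [-3.111, 0.374, -0.028]
contact_force: [0.8, -0.5, 0.2]
finger_gap: 29.1
[ 537.87045035 -146.18058085  128.81338941] 29.13933145947163 [[ 0.971 -0.237  0.018]
 [-0.237 -0.971  0.006]
 [ 0.017 -0.01  -1.   ]]
```

```bash
python3 -m creep '{"travel":[[0,0,0],[0,0,0.5],[0,0,1],[0,0,2],[0,0,2],[0,0,0],[0,0,0]],"turn":[[0,0,0],[0,0,0],[0,0,0],[0,0,0],[0,0,0],[0,0,0],[0,0,0]],"grip":[2.2,2.2,2.2,2.2,2.2,2.2,2.2]}' 40; python3 - <<'E'
from h import *
p=optics.camera('scene'); cv2.imwrite('pics/s2.png',p['image'][60:360,100:500])
p=optics.camera('wrist'); cv2.imwrite('pics/w2.png',p['image'])
E
```

```text
time: 6.15
ee_pos: [536.1, -145.5, 184.7]
orientation: [-3.11, 0.375, -0.021]
contact_force: [0.5, 0.5, -2.2]
finger_gap: 28.5
```

View pics/s2.png

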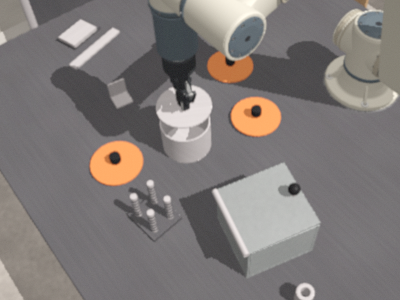

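View pics/w2.png

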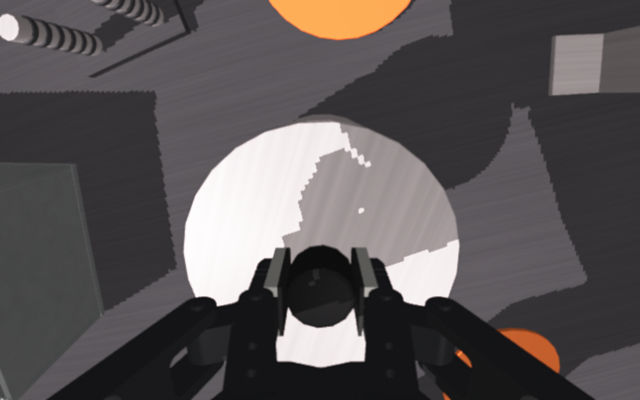

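The lid is held at wrist px (320,285) and has cleared the pot. I'll carry it to about (445,-350).

```bash
python3 -m creep '{"travel":[[-0.9,-2,0],[-1.8,-4,0],[-1.8,-4,0],[-1.8,-4,0],[-1.8,-4,0],[-0.9,-2,0],[0,0,0],[0,0,0]],"turn":[[0,0,0],[0,0,0],[0,0,0],[0,0,0],[0,0,0],[0,0,0],[0,0,0],[0,0,0]],"grip":[2.2,2.2,2.2,2.2,2.2,2.2,2.2,2.2]}' 40
```

```text
time: 7.25
ee_pos: [440.7, -349.5, 177.9]
orientation: [-3.107, 0.373, -0.004]
contact_force: [0.7, 0.1, -3.4]
finger_gap: 29.0
```

```bash
python3 -m creep '{"travel":[[0,0,-1.5],[0,0,-3],[0,0,-3],[0,0,-3],[0,0,-1.3],[0,0,0],[0,0,0]],"turn":[[0,0,0],[0,0,0],[0,0,0],[0,0,0],[0,0,0],[0,0,0],[0,0,0]],"grip":[2.2,2.2,2.2,2.2,2.2,2.2,2.2]}' 40; python3 - <<'E'
from h import *
from scipy.spatial.transform import Rotation as Ro
o=r.get_obs();print(Ro.from_rotvec(o['orientation']).as_matrix().round(3))
E
```

```text
time: 8.12
ee_pos: [442.2, -344.7, 53.5]
orientation: [-3.107, 0.362, -0.003]
contact_force: [-0.5, -0.8, -2.5]
finger_gap: 28.9
[[ 0.973 -0.23   0.004]
 [-0.23  -0.973  0.013]
 [ 0.001 -0.013 -1.   ]]
```

```bash
python3 -m creep '{"travel":[[0,0,-0.4],[0,0,-0.3],[0,0,-0.2],[0,0,0]],"turn":[[-0.007,-0.014,0],[0,0,0],[0,0,0],[0,0,0]],"grip":[2.2,2.2,2.2,2.2]}' 40
```

```text
time: 8.62
ee_pos: [443.6, -345.4, 46.4]
orientation: [-3.115, 0.362, -0.035]
contact_force: [-0.7, 0.0, -2.9]
finger_gap: 28.8
```

```bash
python3 -m creep '{"travel":[[0,0,-0.25],[0,0,-0.15],[0,0,0]],"turn":[[0,0,0],[0,0,0],[0,0,0]],"grip":[2.2,2.2,2.2]}' 40
```

```text
time: 9.0
ee_pos: [443.7, -345.6, 42.2]
orientation: [-3.115, 0.363, -0.035]
contact_force: [0.0, -1.0, -2.6]
finger_gap: 29.3
```

```bash
python3 -m creep '{"travel":[[0,0,-0.15],[0,0,0]],"turn":[[0,0,0],[0,0,0]],"grip":[2.2,2.2]}' 40
```

```text
time: 9.25
ee_pos: [444.0, -345.7, 42.1]
orientation: [-3.115, 0.362, -0.037]
contact_force: [0.6, -1.0, -3.3]
finger_gap: 28.6
```

```bash
python3 -m creep '{"travel":[[0,0,-0.2],[0,0,-0.1]],"turn":[[0,0,0],[0,0,0]],"grip":[2.2,2.2]}' 40
```

```text
time: 9.5
ee_pos: [444.2, -345.8, 41.8]
orientation: [-3.117, 0.361, -0.038]
contact_force: [-2.1, 3.1, 4.8]
finger_gap: 29.0
```

Contact shows on the wrist (+4.8 N), so the lid is on the bench. I'll release and rise.

```bash
python3 -m creep '{"travel":[[0,0,0],[0,0,0],[0,0,0],[0,0,0],[0,0,3],[0,0,5],[0,0,5],[0,0,5]],"turn":[[0,0,0],[0,0,0],[0,0,0],[0,0,0],[0,0,0],[0,0,0],[0,0,0],[0,0,0]],"grip":[3.2,4,5.5,6.5,7,7,7,7]}' 40; python3 - <<'E'
from h import *
from scipy.spatial.transform import Rotation as Ro
o=r.get_obs();print(Ro.from_rotvec(o['orientation']).as_matrix().round(3))
p=optics.camera('wrist'); cv2.imwrite('pics/w3.png',p['image'])
E
```

```text
time: 10.5
ee_pos: [441.9, -344.9, 222.2]
orientation: [-3.114, 0.361, -0.025]
contact_force: [1.6, -0.8, 0.5]
finger_gap: 69.9
[[ 0.973 -0.229  0.017]
 [-0.229 -0.974  0.005]
 [ 0.015 -0.008 -1.   ]]
```

View pics/w3.png

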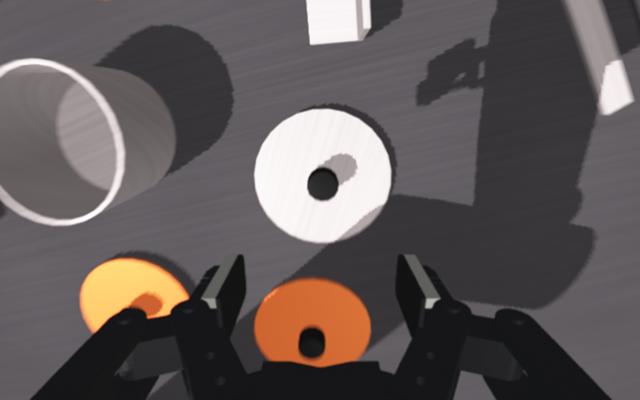

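The lid lies flat, knob up, at px (322,175), clear of the open pot. Next is the flap knob.

```bash
python3 -m creep '{"travel":[[0.3,3,0.5],[0.5,6,0.5],[0.5,6,0.5],[0.5,6,0.5],[0.5,6,0],[0.5,6,0],[0.5,6,0],[0.5,6,0]],"turn":[[-0.005,0.017,-0.04],[0,0,0],[0,0,0],[0,0,0],[0,0,0],[0,0,0],[0,0,0],[0,0,0]],"grip":[7,7,7,7,7,7,7,7]}' 40
```

```text
time: 11.55
ee_pos: [482.1, 112.6, 252.0]
orientation: [3.103, -0.434, 0.027]
contact_force: [0.3, -0.7, 0.1]
finger_gap: 70.1
```

```bash
python3 -m creep '{"travel":[[0.5,4.5,0],[0.3,2,0],[0,0,0],[0,0,0]],"turn":[[0,0,0],[0,0,0],[0,0,0],[0,0,0]],"grip":[7,7,6.5,6]}' 40; python3 - <<'E'
from h import *
from scipy.spatial.transform import Rotation as Ro
o=r.get_obs(); p=optics.camera('wrist'); cv2.imwrite('pics/w4.png',p['image'])
R=Ro.from_rotvec(o['orientation']).as_matrix(); print(o['ee_pos'],R.round(3))
T=np.array(p['T_tool_cam'])
for l in ['flap_knob','flap_hinge']:
    for d in finder.place_of(p,l)[:2]: print(l,d['score'],d['at'])
Rc=R@T[:3,:3]; tc=R@T[:3,3]+o['ee_pos']
p['R']=Rc.T; p['t']=-Rc.T@tc
f=200/np.tan(np.radians(p['fov_y'])/2); K=np.array([[f,0,p['cx']],[0,f,p['cy']],[0,0,1]])
v,u=np.mgrid[0:400,0:640]
n=cv2.undistortPoints(np.stack([u,v],-1).reshape(-1,1,2).astype(float),K,np.array(p['dist_coeffs'],float)).reshape(400,640,2)
d=p['range_z'][...,None]; W=(np.concatenate([n*d,d],-1)-p['t'])@p['R']
x,y,z=W[...,0],W[...,1],W[...,2]
m=(np.hypot(x-493,y-204)<25)&(z>155)&(z<190)&(p['range_z']>0); print(m.sum(),cv2.minEnclosingCircle(np.float32(W[m][:,:2])),z[m].max())
q=W[m]; s=np.linalg.lstsq(np.c_[2*q,np.ones(len(q))],(q**2).sum(1),rcond=None)[0]; print('sphere',s[:3],np.sqrt(s[3]+s[:3]@s[:3]))
E
```

```text
time: 12.05
ee_pos: [489.7, 182.4, 250.7]
orientation: [3.103, -0.427, 0.026]
contact_force: [-0.2, -0.7, 1.0]
finger_gap: 59.8
[489.6780354  182.37146425 250.67424243] [[ 0.963 -0.27   0.015]
 [-0.27  -0.963 -0.011]
 [ 0.017  0.007 -1.   ]]
flap_knob 0.67 [496.9, 204.4, 165.7]
1383 ((493.8542175292969, 203.69874572753906), 13.895956039428711) 178.4357895350534
sphere [493.6111817  203.92968667 163.45653529] 13.667012986600565
```

View pics/w4.png

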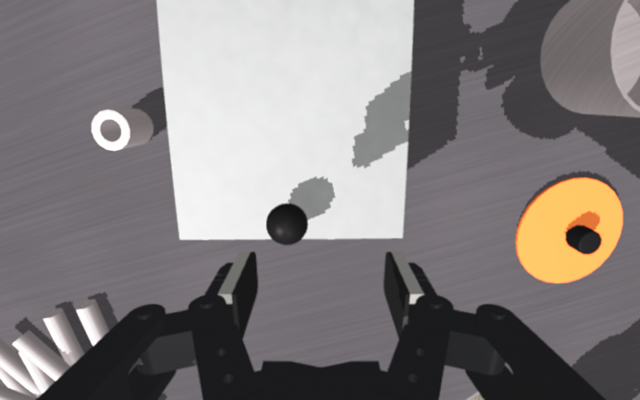

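The ball is at px (287,224), measured at about (493.7,204,164.5), and the jaws are aligned with the flap edge. I'll descend.

```bash
python3 -m creep '{"travel":[[0.4,2.1,0],[0,0,-2],[0,0,-3],[0,0,-1.7],[0,0,0],[0,0,0]],"turn":[[0,0,0],[0,0,0],[0,0,0],[0,0,0],[0,0,0],[0,0,0]],"grip":[6,6,6,6,6,6]}' 30
```

```text
time: 12.95
ee_pos: [495.8, 205.0, 184.0]
orientation: [3.106, -0.434, 0.031]
contact_force: [0.1, -0.1, 0.4]
finger_gap: 60.0
```

```bash
python3 -m creep '{"travel":[[-0.2,-0.1,-1.2],[0,0,0],[0,0,0],[0,0,0],[0,0,0],[0,0,0],[0,0,0],[0,0,0]],"turn":[[0,0.015,0],[0,0,0],[0,0,0],[0,0,0],[0,0,0],[0,0,0],[0,0,0],[0,0,0]],"grip":[6,6,4.5,3.5,2.6,2,2,2]}' 30
```

```text
time: 13.95
ee_pos: [494.4, 204.0, 173.1]
orientation: [3.105, -0.434, 0.01]
contact_force: [0.7, -1.1, -0.4]
finger_gap: 26.0
```

```bash
cat > arc.py <<'E'
from h import *
import sys
t0=0.057; ex=np.array([.9635,-.27]); P0=np.array([494.4,204.0,173.1])
f=lambda t: np.array([-150*np.cos(t)+30*np.sin(t),150*np.sin(t)+30*np.cos(t)])
def tcp(t): d=f(t)-f(t0); return P0+np.r_[d[0]*ex,d[1]]
o=r.get_obs(); e=o['ee_pos']; 
ts=np.linspace(t0,1.7,2000); D=[np.linalg.norm(tcp(t)-e) for t in ts]; t=ts[np.argmin(D)]
print(e.round(1),o['contact_force'].round(1),o['finger_gap'].round(1),'theta',t.round(3),'err',(e-tcp(t)).round(1))
a=t; cur=e
for k in range(7):
    a+=float(sys.argv[1]); n=tcp(a); print(a.round(2),((n-cur)/10).round(2),n.round(0)); cur=n
E
python3 arc.py 0.12
```

```text
Traceback (most recent call last):
  File "arc.py", line 8, in <module>
    print(e.round(1),o['contact_force'].round(1),o['finger_gap'].round(1),'theta',t.round(3),'err',(e-tcp(t)).round(1))
                                                 ^^^^^^^^^^^^^^^^^^^^^
AttributeError: 'float' object has no attribute 'round'
```

```bash
sed -i "s/o\['finger_gap'\].round(1)/round(o['finger_gap'],1)/" arc.py; python3 arc.py 0.12
```

```text
[494.4 204.  173.1] [ 0.7 -1.1 -0.4] 26.0 theta 0.057 err [-0. -0. -0.]
0.18 [ 0.55 -0.15  1.75] [500. 202. 191.]
0.3 [ 0.74 -0.21  1.66] [507. 200. 207.]
0.42 [ 0.93 -0.26  1.56] [517. 198. 223.]
0.54 [ 1.1  -0.31  1.43] [528. 195. 237.]
0.66 [ 1.26 -0.35  1.29] [540. 191. 250.]
0.78 [ 1.4  -0.39  1.12] [554. 187. 261.]
0.9 [ 1.52 -0.43  0.94] [569. 183. 271.]
```

```bash
python3 -m creep '{"travel":[[0.2,-0.05,0.8],[0.35,-0.1,1],[0.7,-0.2,1.7],[0,0,0]],"turn":[[0,0,0],[0,0,0],[0,0,0],[0,0,0]],"grip":[2,2,2,2]}' 35; python3 arc.py 0.12
```

```text
time: 14.45
ee_pos: [507.4, 200.5, 208.6]
orientation: [3.104, -0.434, 0.007]
contact_force: [1.1, -0.7, -1.5]
finger_gap: 26.1
[507.4 200.5 208.6] [ 1.1 -0.7 -1.5] 26.1 theta 0.305 err [-0.5  0.2  0.3]
0.43 [ 1.   -0.29  1.52] [517. 198. 224.]
0.55 [ 1.12 -0.31  1.42] [528. 194. 238.]
0.67 [ 1.27 -0.36  1.27] [541. 191. 251.]
0.79 [ 1.41 -0.39  1.11] [555. 187. 262.]
0.91 [ 1.53 -0.43  0.92] [571. 183. 271.]
1.03 [ 1.62 -0.45  0.73] [587. 178. 278.]
1.15 [ 1.69 -0.47  0.52] [604. 173. 284.]
```

```bash
python3 - <<'E'
from h import *
p=optics.camera('scene'); cv2.imwrite('pics/s5.png',cv2.resize(p['image'][150:380,260:500],None,fx=2.5,fy=2.5))
E
```

```text
(no output)
```

View pics/s5.png

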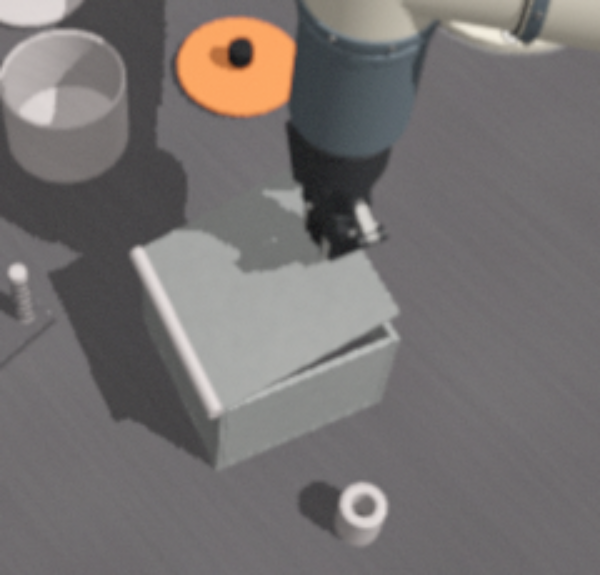

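The flap is rising with the knob: its front corner is at px (397,315), against the rim at (397,340). I'll continue.

```bash
python3 -m creep '{"travel":[[1.0,-0.3,1.5],[1.1,-0.3,1.4],[1.25,-0.35,1.3],[1.4,-0.4,1.1],[0,0,0]],"turn":[[0,0,0],[0,0,0],[0,0,0],[0,0,0],[0,0,0]],"grip":[2,2,2,2,2]}' 35; python3 arc.py 0.12
```

```text
time: 15.12
ee_pos: [549.7, 188.7, 255.7]
orientation: [3.104, -0.435, -0.018]
contact_force: [3.6, -0.6, -2.9]
finger_gap: 25.8
[549.7 188.7 255.7] [ 3.6 -0.6 -2.9] 25.8 theta 0.731 err [ 1.  -0.1 -1.3]
0.85 [ 1.38 -0.41  1.14] [563. 185. 267.]
0.97 [ 1.58 -0.44  0.82] [579. 180. 275.]
1.09 [ 1.66 -0.47  0.62] [596. 176. 282.]
1.21 [ 1.72 -0.48  0.4 ] [613. 171. 286.]
1.33 [ 1.76 -0.49  0.19] [631. 166. 287.]
1.45 [ 1.77 -0.5  -0.03] [648. 161. 287.]
1.57 [ 1.75 -0.49 -0.25] [666. 156. 285.]
```

```bash
python3 -m creep '{"travel":[[1.4,-0.4,1.1],[1.6,-0.45,0.85],[1.65,-0.45,0.6],[0,0,0]],"turn":[[0,0,0],[0,0,0],[0,0,0],[0,0,0]],"grip":[2,2,2,2]}' 35; python3 arc.py 0.12
```

```text
time: 15.62
ee_pos: [592.1, 177.1, 275.2]
orientation: [3.102, -0.433, -0.038]
contact_force: [0.2, -0.1, -1.0]
finger_gap: 20.1
[592.1 177.1 275.2] [ 0.2 -0.1 -1. ] 20.1 theta 1.052 err [ 1.5  0.  -4.6]
1.17 [ 1.55 -0.48  0.93] [608. 172. 284.]
1.29 [ 1.75 -0.49  0.26] [625. 167. 287.]
1.41 [ 1.77 -0.5   0.04] [643. 162. 287.]
1.53 [ 1.76 -0.49 -0.18] [660. 157. 286.]
1.65 [ 1.73 -0.48 -0.4 ] [678. 153. 282.]
1.77 [ 1.67 -0.47 -0.61] [694. 148. 276.]
1.89 [ 1.58 -0.44 -0.81] [710. 144. 267.]
```

The gap has dropped to 20 mm, so the ball is slipping out. I'll look.

```bash
python3 - <<'E'
from h import *
from scipy.spatial.transform import Rotation as Ro
o=r.get_obs();print(Ro.from_rotvec(o['orientation']).as_matrix().round(3), o['finger_gap'])
p=optics.camera('scene'); cv2.imwrite('pics/s6.png',cv2.resize(p['image'][150:380,260:500],None,fx=2.5,fy=2.5))
for d in finder.place_of(p,'flap_knob'): print(d['score'],d['at'])
p=optics.camera('wrist'); cv2.imwrite('pics/w6.png',p['image'])
for d in finder.place_of(p,'flap_knob'): print(d['score'],d['at'])
E
```

```text
[[ 0.962 -0.274 -0.026]
 [-0.274 -0.962 -0.006]
 [-0.023  0.013 -1.   ]] 20.10338116623722
0.97 [571.7, 183.6, 263.5]
0.8 [575.7, 184.3, 268.2]
```

View pics/s6.png

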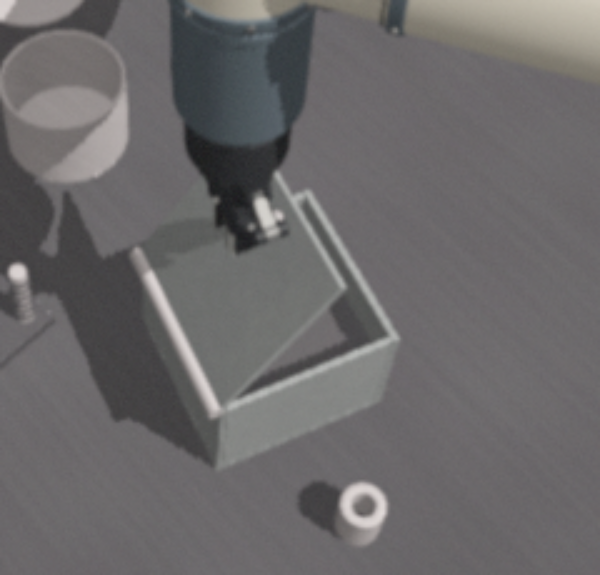

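View pics/w6.png

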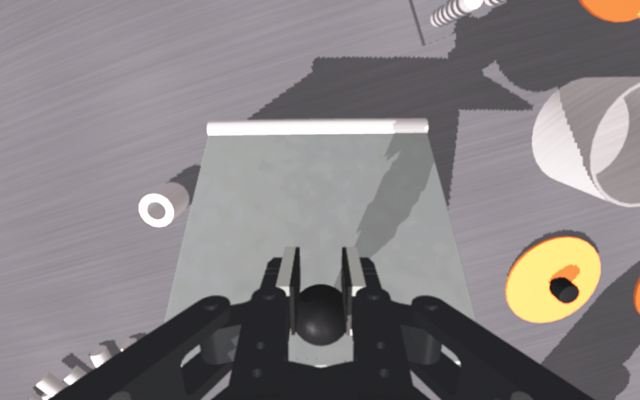

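The ball has slid to the rear edge of the pads, at wrist px (320,315), around (574,184,266), which puts the flap at about 0.95 rad. I'll re-centre on it and grip harder.

```bash
python3 -m creep '{"travel":[[0,0,0],[0,0,0],[-0.9,0.3,-0.2],[-0.9,0.3,-0.2],[0,0,0]],"turn":[[0,0,0],[0,0,0],[0,-0.026,0],[0,0,0],[0,0,0]],"grip":[3.5,4.5,5,5,5]}' 35; python3 - <<'E'
from h import *
from scipy.spatial.transform import Rotation as Ro
o=r.get_obs(); p=optics.camera('wrist'); cv2.imwrite('pics/w7.png',p['image'])
R=Ro.from_rotvec(o['orientation']).as_matrix(); print(o['ee_pos'],R.round(3))
for d in finder.place_of(p,'flap_knob'): print(d['score'],d['at'])
T=np.array(p['T_tool_cam'])
Rc=R@T[:3,:3]; tc=R@T[:3,3]+o['ee_pos']
p['R']=Rc.T; p['t']=-Rc.T@tc
f=200/np.tan(np.radians(p['fov_y'])/2); K=np.array([[f,0,p['cx']],[0,f,p['cy']],[0,0,1]])
v,u=np.mgrid[0:400,0:640]
n=cv2.undistortPoints(np.stack([u,v],-1).reshape(-1,1,2).astype(float),K,np.array(p['dist_coeffs'],float)).reshape(400,640,2)
d=p['range_z'][...,None]; W=(np.concatenate([n*d,d],-1)-p['t'])@p['R']
x,y,z=W[...,0],W[...,1],W[...,2]
m=(np.linalg.norm(W-[574,184,266],axis=-1)<17)&(p['range_z']>0); q=W[m]; print(m.sum(),q[:,2].max(),q.mean(0),q.min(0),q.max(0))
s=np.linalg.lstsq(np.c_[2*q,np.ones(len(q))],(q**2).sum(1),rcond=None)[0]; print('sphere',s[:3],np.sqrt(s[3]+s[:3]@s[:3]))
E
```

```text
time: 16.45
ee_pos: [571.5, 184.6, 275.0]
orientation: [3.109, -0.429, 0.007]
contact_force: [-0.4, -0.4, -0.1]
finger_gap: 50.0
[571.45865463 184.55775402 274.97394449] [[ 0.963 -0.271  0.004]
 [-0.271 -0.963 -0.003]
 [ 0.005  0.002 -1.   ]]
0.87 [577.0, 184.5, 266.9]
3201 278.5394748212204 [576.46076979 181.25061157 272.02418006] [559.93152386 168.51368051 257.45819441] [586.36831316 196.08758494 278.53947482]
sphere [571.9996735  182.38434574 263.71658204] 13.719847226827353
```

View pics/w7.png

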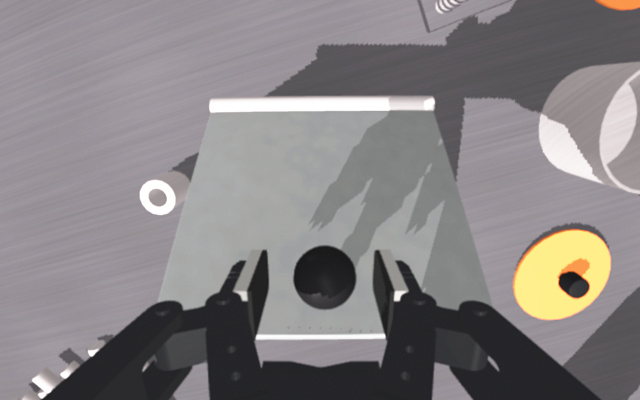

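```bash
python3 -m creep '{"travel":[[0,-0.2,-0.5],[0,0,0],[0,0,0],[0,0,0],[0,0,0],[0,0,0]],"turn":[[0,0,0],[0,0,0],[0,0,0],[0,0,0],[0,0,0],[0,0,0]],"grip":[4.5,3.5,2.6,2,2,2]}' 80; sed -i 's/^t0=.*/t0=0.929; ex=np.array([.9635,-.27]); P0=np.array([572.0,182.4,270.5])/; s/,1.7,2000/,1.85,2000/' arc.py; python3 arc.py 0.1
```

```text
time: 17.3
ee_pos: [572.8, 182.4, 269.7]
orientation: [3.11, -0.431, 0.008]
contact_force: [-1.3, 1.2, 1.1]
finger_gap: 24.6
[572.8 182.4 269.7] [-1.3  1.2  1.1] 24.6 theta 0.931 err [ 0.5  0.  -0.9]
1.03 [ 1.31 -0.39  0.68] [586. 178. 276.]
1.13 [ 1.41 -0.4   0.44] [600. 175. 281.]
1.23 [ 1.45 -0.41  0.29] [614. 170. 284.]
1.33 [ 1.47 -0.41  0.14] [629. 166. 285.]
1.43 [ 1.47 -0.41 -0.01] [644. 162. 285.]
1.53 [ 1.46 -0.41 -0.16] [659. 158. 283.]
1.63 [ 1.44 -0.4  -0.32] [673. 154. 280.]
```

```bash
python3 -m creep '{"travel":[[0.65,-0.2,0.5],[0.65,-0.2,0.4],[0.7,-0.2,0.35],[0,0,0]],"turn":[[0,0,0],[0,0,0],[0,0,0],[0,0,0]],"grip":[2,2,2,2]}' 80; python3 arc.py 0.1
```

```text
time: 17.8
ee_pos: [591.7, 177.2, 277.7]
orientation: [3.108, -0.43, -0.01]
contact_force: [-1.0, 1.8, -2.3]
finger_gap: 24.7
[591.7 177.2 277.7] [-1.   1.8 -2.3] 24.7 theta 1.07 err [ 0.3  0.2 -0.7]
1.17 [ 1.4  -0.42  0.45] [606. 173. 282.]
1.27 [ 1.46 -0.41  0.23] [620. 169. 285.]
1.37 [ 1.47 -0.41  0.08] [635. 165. 285.]
1.47 [ 1.47 -0.41 -0.07] [650. 161. 285.]
1.57 [ 1.46 -0.41 -0.22] [664. 157. 282.]
1.67 [ 1.43 -0.4  -0.37] [679. 153. 279.]
1.77 [ 1.39 -0.39 -0.52] [692. 149. 273.]
```

```bash
python3 -m creep '{"travel":[[0.9,-0.25,0.35],[1.1,-0.3,0.3],[1.1,-0.3,0.2],[0,0,0]],"turn":[[0,0,0],[0,-0.01,0],[0,0,0],[0,0,0]],"grip":[2,2,2,2]}' 80; python3 arc.py 0.1
```

```text
time: 18.3
ee_pos: [624.3, 168.2, 285.2]
orientation: [3.109, -0.427, 0.003]
contact_force: [1.9, -0.0, -7.1]
finger_gap: 24.9
[624.3 168.2 285.2] [ 1.9 -0.  -7.1] 24.9 theta 1.298 err [0.1 0.4 0.3]
1.4 [ 1.47 -0.46  0.01] [639. 164. 285.]
1.5 [ 1.47 -0.41 -0.11] [654. 160. 284.]
1.6 [ 1.45 -0.41 -0.27] [668. 155. 282.]
1.7 [ 1.42 -0.4  -0.41] [682. 151. 277.]
1.8 [ 1.37 -0.38 -0.56] [696. 148. 272.]
1.9 [ 1.31 -0.37 -0.7 ] [709. 144. 265.]
2.0 [ 1.24 -0.35 -0.83] [722. 140. 256.]
```

```bash
python3 -m creep '{"travel":[[1.0,-0.3,0],[1.1,-0.35,-0.05],[1.1,-0.3,-0.1],[0,0,0]],"turn":[[0,0,0],[0,-0.01,0],[0,0,0],[0,0,0]],"grip":[2,2,2,2]}' 80; python3 arc.py 0.1
```

```text
time: 18.8
ee_pos: [660.0, 157.0, 287.4]
orientation: [3.11, -0.43, 0.033]
contact_force: [0.3, -0.0, -0.3]
finger_gap: 20.1
[660.  157.  287.4] [ 0.3 -0.  -0.3] 20.1 theta 1.538 err [ 0.4 -0.9  4.1]
1.64 [ 1.4  -0.31 -0.73] [674. 154. 280.]
1.74 [ 1.4  -0.39 -0.47] [688. 150. 275.]
1.84 [ 1.35 -0.38 -0.62] [701. 146. 269.]
1.94 [ 1.28 -0.36 -0.75] [714. 143. 262.]
2.04 [ 1.2  -0.34 -0.88] [726. 139. 253.]
2.14 [ 1.11 -0.31 -1.  ] [737. 136. 243.]
2.24 [ 1.01 -0.28 -1.11] [748. 133. 232.]
```

```bash
cat > knob.py <<'E'
from h import *
import sys
from scipy.spatial.transform import Rotation as Ro
name=sys.argv[1]
o=r.get_obs(); p=optics.camera('wrist'); cv2.imwrite(f'pics/{name}.png',p['image'])
R=Ro.from_rotvec(o['orientation']).as_matrix(); print(o['ee_pos'],R.round(3))
D=finder.place_of(p,'flap_knob')
for d in D: print(d['score'],d['at'])
T=np.array(p['T_tool_cam'])
Rc=R@T[:3,:3]; tc=R@T[:3,3]+o['ee_pos']
p['R']=Rc.T; p['t']=-Rc.T@tc
f=200/np.tan(np.radians(p['fov_y'])/2); K=np.array([[f,0,p['cx']],[0,f,p['cy']],[0,0,1]])
v,u=np.mgrid[0:400,0:640]
n=cv2.undistortPoints(np.stack([u,v],-1).reshape(-1,1,2).astype(float),K,np.array(p['dist_coeffs'],float)).reshape(400,640,2)
d=p['range_z'][...,None]; W=(np.concatenate([n*d,d],-1)-p['t'])@p['R']
for g in D[:1]:
    m=(np.linalg.norm(W-g['at'],axis=-1)<17)&(p['range_z']>0)&(p['image'].max(-1)<70); q=W[m]; print(m.sum(),q.min(0),q.max(0))
    s=np.linalg.lstsq(np.c_[2*q,np.ones(len(q))],(q**2).sum(1),rcond=None)[0]; c=s[:3]; print('sphere',c,np.sqrt(s[3]+c@c))
    b=[(c[0]-635.2)*.9635+(c[1]-164.3)*-.27, c[2]-126]; print(b,'theta',np.arctan2(b[1],-b[0])-.1974)
p=optics.camera('scene'); cv2.imwrite(f'pics/{name}s.png',cv2.resize(p['image'][130:380,260:500],None,fx=2.3,fy=2.3))
for g in finder.place_of(p,'flap_knob'): print('scene',g['score'],g['at'])
E
python3 knob.py w8
```

```text
[659.96723284 156.9679429  287.37535619] [[ 0.962 -0.271  0.02 ]
 [-0.271 -0.963 -0.005]
 [ 0.021 -0.001 -1.   ]]
0.84 [633.6, 168.3, 282.1]
2386 [623.63204955 152.19752146 271.99385107] [646.51514759 179.48233746 293.79900781]
sphere [631.85338613 165.983194   279.27980103] 13.576767834510946
[np.float64(-3.6789248435978497), np.float64(153.27980103098952)] theta 1.349399566433401
scene 0.58 [631.0, 166.5, 282.4]
scene 0.47 [595.9, 367.9, -4.5]
```

View pics/w8.png

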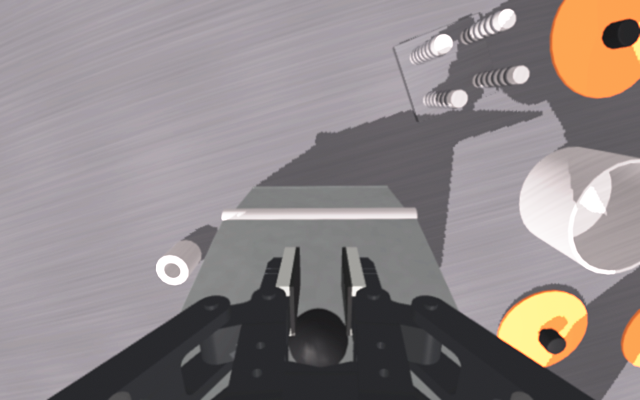

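View pics/w8s.png

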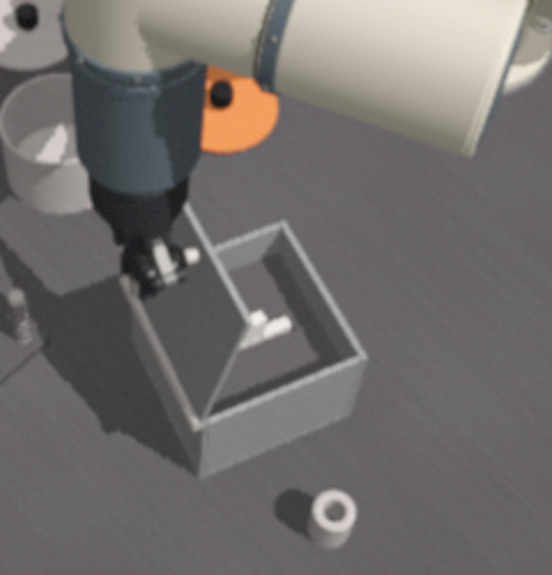

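The flap now stands at about 1.35 rad. The ball is behind the pads at wrist px (320,335), around (632,166,279), because the height drifted off the arc. I'll re-grip and finish in smaller, checked steps.

```bash
python3 -m creep '{"travel":[[0,0,0],[0,0,0],[-1.4,0.45,0],[-1.3,0.4,-0.1],[0,0,0],[0,0,0]],"turn":[[0,0,0],[0,0,0],[0,0.02,0],[0,0,0],[0,0,0],[0,0,0]],"grip":[3.5,4.5,5,5,5,5]}' 80; python3 - <<'E'
from h import *
from scipy.spatial.transform import Rotation as Ro
o=r.get_obs(); print(o['ee_pos'],Ro.from_rotvec(o['orientation']).as_matrix().round(3)[:,2])
E
```

```text
time: 19.75
ee_pos: [628.9, 167.4, 287.4]
orientation: [3.109, -0.426, -0.003]
contact_force: [0.4, -1.3, 0.0]
finger_gap: 49.6
[628.91808294 167.3919252  287.44562527] [-0.002 -0.003 -1.   ]
```

```bash
python3 -m creep '{"travel":[[0.3,-0.1,-0.2],[0,0,0],[0,0,0],[0,0,0],[0,0,0],[0,0,0]],"turn":[[0,0,0],[0,0,0],[0,0,0],[0,0,0],[0,0,0],[0,0,0]],"grip":[4,3,2,1,0.5,0.5]}' 80; python3 knob.py w9; python3 arc.py 0.05 | head -4
```

```text
time: 20.5
ee_pos: [632.5, 166.0, 285.6]
orientation: [3.109, -0.426, -0.003]
contact_force: [-0.7, 0.0, 2.0]
finger_gap: 24.4
[632.4680513  165.98466769 285.57768409] [[ 0.963 -0.269 -0.003]
 [-0.269 -0.963 -0.004]
 [-0.002  0.004 -1.   ]]
0.8 [635.3, 167.5, 283.1]
3495 [621.51349259 151.18598486 270.87858246] [647.05002298 180.39206833 296.79851367]
sphere [632.70022431 166.83410584 279.95521142] 13.364484366068357
[np.float64(-3.092742456489385), np.float64(153.95521141546703)] theta 1.3533104427118448
scene 0.62 [632.7, 168.5, 277.7]
[632.5 166.  285.6] [-0.6 -0.1  1.3] 24.9 theta 1.353 err [0.1 0.5 0.2]
1.4 [ 0.72 -0.26 -0.03] [640. 163. 285.]
1.45 [ 0.74 -0.21 -0.04] [647. 161. 285.]
1.5 [ 0.73 -0.21 -0.08] [654. 159. 284.]
```

View pics/w9.png

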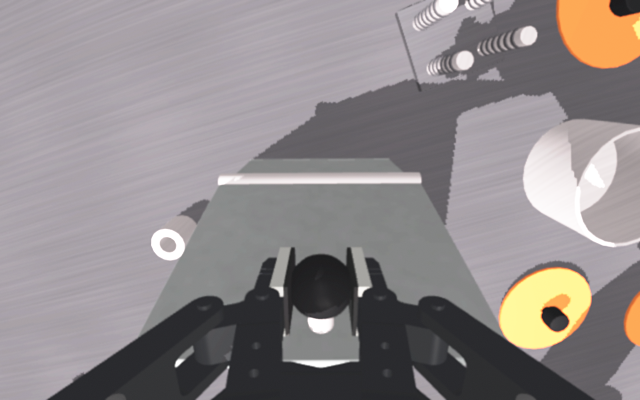

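```bash
python3 -m creep '{"travel":[[0.5,-0.15,-0.05],[0.6,-0.17,-0.1]],"turn":[[0,0,0],[0,0,0]],"grip":[0.5,0.5]}' 100;  python3 arc.py 0.05 | head -4
```

```text
time: 20.95
ee_pos: [643.2, 163.0, 285.6]
orientation: [3.11, -0.425, -0.003]
contact_force: [-3.8, 1.1, 6.7]
finger_gap: 24.0
[643.2 163.  285.6] [-3.8  1.1  6.7] 24.0 theta 1.425 err [0.2 0.5 0.4]
1.48 [ 0.71 -0.26 -0.1 ] [650. 160. 285.]
1.53 [ 0.73 -0.2  -0.1 ] [658. 158. 284.]
1.58 [ 0.73 -0.2  -0.13] [665. 156. 282.]
```

```bash
python3 -m creep '{"travel":[[0.6,-0.2,0],[0.6,-0.2,-0.05]],"turn":[[0,0,0],[0,0,0]],"grip":[0.5,0.5]}' 100;  python3 arc.py 0.05 | head -4
```

```text
time: 21.2
ee_pos: [654.5, 159.9, 284.6]
orientation: [3.111, -0.424, -0.009]
contact_force: [-4.2, 1.7, 3.6]
finger_gap: 23.8
[654.5 159.9 284.6] [-4.2  1.7  3.6] 23.8 theta 1.502 err [0.2 0.6 0.5]
1.55 [ 0.7  -0.26 -0.17] [662. 157. 283.]
1.6 [ 0.72 -0.2  -0.15] [669. 155. 281.]
1.65 [ 0.71 -0.2  -0.19] [676. 153. 279.]
```

```bash
python3 -m creep '{"travel":[[0.6,-0.2,-0.15],[0.6,-0.2,-0.15]],"turn":[[0,0,0],[0,0,0]],"grip":[0.5,0.5]}' 100;  python3 arc.py 0.05 | head -4
```

```text
time: 21.45
ee_pos: [668.5, 155.9, 283.0]
orientation: [3.112, -0.426, -0.003]
contact_force: [3.2, -0.9, 10.7]
finger_gap: 19.7
[668.5 155.9 283. ] [ 3.2 -0.9 10.7] 19.7 theta 1.597 err [0.5 0.4 1.5]
1.65 [ 0.67 -0.24 -0.33] [675. 153. 280.]
1.7 [ 0.7  -0.2  -0.22] [682. 152. 277.]
1.75 [ 0.69 -0.19 -0.26] [689. 150. 275.]
```

```bash
python3 knob.py w10
```

```text
[668.45586763 155.92820564 283.03201942] [[ 0.963 -0.269 -0.002]
 [-0.269 -0.963  0.   ]
 [-0.002  0.    -1.   ]]
0.93 [663.7, 160.4, 279.8]
2501 [651.34133911 145.03253231 264.14357194] [680.13858954 168.5956799  295.4125915 ]
sphere [660.81425304 158.73069951 279.29345676] 12.15287308152625
[np.float64(26.18304393793544), np.float64(153.29345675666076)] theta 1.5425672161158424
scene 0.65 [654.7, 159.8, 279.8]
```

View pics/w10.png

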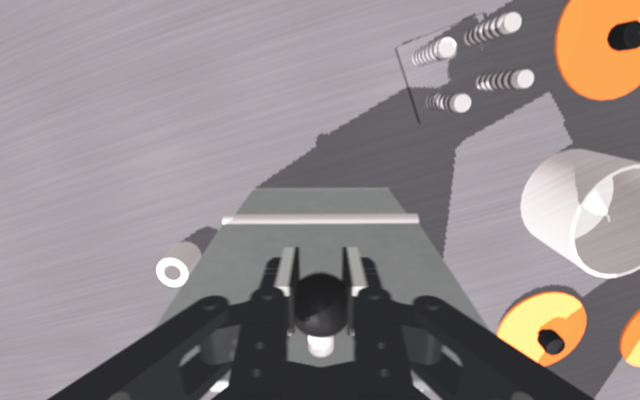

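View pics/w10s.png

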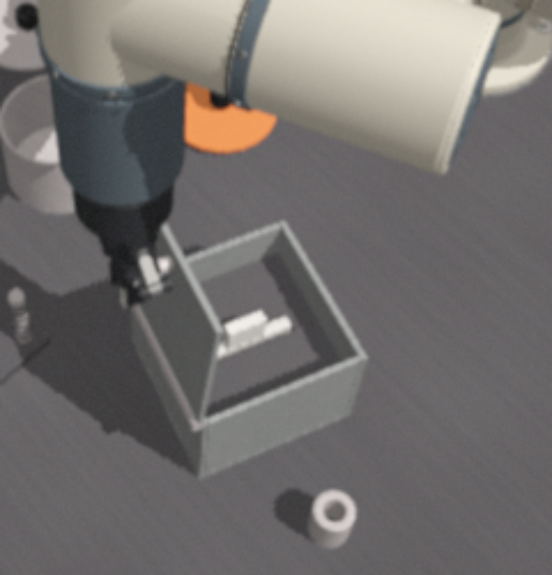

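The flap stands at about 1.5 rad, with the ball at the rear of the pads at px (320,305). I'll do one more re-grip to bring it past upright.

```bash
python3 -m creep '{"travel":[[0,0,0],[0,0,0],[-0.9,0.25,0.1],[0,0,0],[0,0,0],[0,0,0],[0,0,0],[0,0,0]],"turn":[[0,0,0],[0,0,0],[0,0,0],[0,0,0],[0,0,0],[0,0,0],[0,0,0],[0,0,0]],"grip":[3.5,4,4,4,3,2,1,0.5]}' 110; python3 -m creep '{"travel":[[0,0,0]],"turn":[[0,0,0]],"grip":[0]}' 110; python3 knob.py w11
```

```text
time: 22.65
ee_pos: [659.0, 158.6, 281.9]
orientation: [3.112, -0.425, -0.006]
contact_force: [-1.1, 0.8, 0.3]
finger_gap: 20.2
time: 22.78
ee_pos: [659.0, 158.6, 282.0]
orientation: [3.112, -0.425, -0.006]
contact_force: [-0.1, 0.6, 1.6]
finger_gap: 20.3
[659.00892541 158.63586947 281.95079012] [[ 0.963 -0.268 -0.004]
 [-0.268 -0.963 -0.   ]
 [-0.004  0.001 -1.   ]]
0.84 [649.1, 168.0, 282.3]
2436 [636.82102664 151.35328016 267.11474218] [665.69980605 173.15228497 295.94357791]
sphere [647.92895401 163.39117661 281.50675656] 11.800381069679814
[np.float64(12.509729503455086), np.float64(155.5067565618133)] theta 1.4536683932928107
scene 0.69 [646.4, 164.5, 278.2]
scene 0.41 [557.0, 192.3, 100.1]
```

View pics/w11.png

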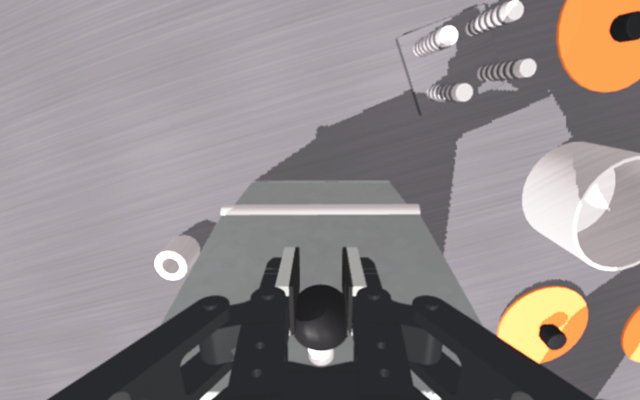

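The ball sits about 11 mm behind the pad centre, so the pads closed on its far side. I'll open and centre properly.

```bash
python3 -m creep '{"travel":[[0,0,0],[0,0,0],[-1.2,0.35,0.3],[0,0,0],[0,0,0]],"turn":[[0,0,0],[0,0,0],[0,0,0],[0,0,0],[0,0,0]],"grip":[3.5,4.5,4.5,4.5,4.5]}' 110; python3 knob.py w12
```

```text
time: 23.6
ee_pos: [645.9, 161.5, 284.8]
orientation: [3.11, -0.425, -0.007]
contact_force: [-0.2, -0.2, -0.9]
finger_gap: 44.6
[645.85631103 161.51638375 284.79812317] [[ 0.963 -0.268 -0.005]
 [-0.268 -0.963 -0.002]
 [-0.004  0.003 -1.   ]]
0.59 [646.9, 163.7, 279.1]
3128 [635.1005358  148.54468107 274.74632168] [659.6840534  175.33180711 293.9811814 ]
sphere [645.51097943 162.21112532 279.07462099] 13.57311401001374
[np.float64(10.498624848931076), np.float64(153.07462099486753)] theta 1.4418741030422948
scene 0.93 [645.4, 162.0, 278.8]
```

View pics/w12.png

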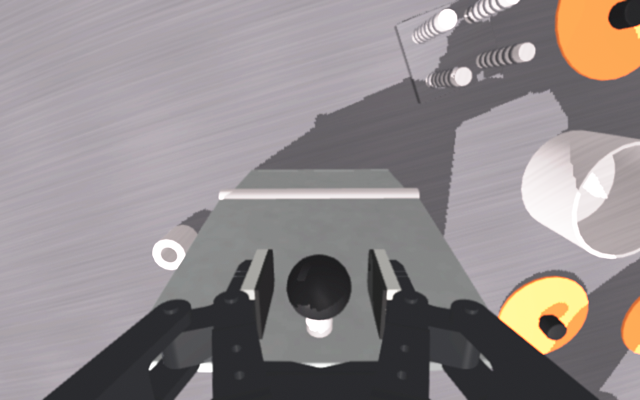

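```bash
python3 -m creep '{"travel":[[-0.4,0.1,0],[0,0,0],[0,0,0],[0,0,0],[0,0,0],[0,0,0]],"turn":[[0,0,0],[0,0,0],[0,0,0],[0,0,0],[0,0,0],[0,0,0]],"grip":[4,3,2.4,1.5,1.5,1.5]}' 60
```

```text
time: 24.55
ee_pos: [642.3, 163.3, 284.8]
orientation: [3.112, -0.425, -0.006]
contact_force: [-0.8, 0.5, 0.2]
finger_gap: 24.9
```

```bash
python3 -m creep '{"travel":[[0.4,-0.1,0],[0.4,-0.1,0],[0.4,-0.1,-0.05],[0.4,-0.1,-0.05]],"turn":[[0,0,0],[0,0,0],[0,0,0],[0,0,0]],"grip":[1.5,1.5,1.5,1.5]}' 60
```

```text
time: 25.05
ee_pos: [657.5, 159.1, 283.0]
orientation: [3.111, -0.424, -0.014]
contact_force: [-3.7, 1.2, 1.2]
finger_gap: 25.3
```

```bash
python3 -m creep '{"travel":[[0.4,-0.1,-0.08],[0.4,-0.1,-0.08],[0.4,-0.1,-0.1],[0.4,-0.1,-0.1],[0,0,0]],"turn":[[0,0,0],[0,0,0],[0,0,0],[0,0,0],[0,0,0]],"grip":[1.5,1.5,1.5,1.5,1.5]}' 60
```

```text
time: 25.68
ee_pos: [675.2, 154.2, 279.6]
orientation: [3.11, -0.422, -0.012]
contact_force: [0.1, 0.4, 1.5]
finger_gap: 24.9
```

The grip is holding and the flap is at about 1.65 rad. I'll release, rise and check.

```bash
python3 -m creep '{"travel":[[0,0,0],[0,0,0],[0,0,0],[0,0,1],[0,0,3],[0,0,4],[0,0,0]],"turn":[[0,0,0],[0,0,0],[0,0,0],[0,0,0],[0,0,0],[0,0,0],[0,0,0]],"grip":[3.5,4.5,5,5,5,5,5]}' 40; python3 knob.py w13
```

```text
time: 26.55
ee_pos: [675.6, 152.7, 363.9]
orientation: [3.109, -0.427, -0.006]
contact_force: [-0.2, 0.3, -0.7]
finger_gap: 49.8
[675.6395766  152.73330916 363.88268713] [[ 0.963 -0.27  -0.004]
 [-0.27  -0.963 -0.003]
 [-0.003  0.004 -1.   ]]
0.66 [679.5, 154.9, 275.1]
1116 [664.39678337 140.51506551 272.95901913] [689.85750796 166.97184993 288.38045884]
sphere [675.85290746 153.93877017 273.8227212 ] 13.609816320890559
[np.float64(41.966608396693836), np.float64(147.82272120249593)] theta 1.650016183481664
scene 0.77 [679.3, 155.4, 273.0]
```

View pics/w13.png

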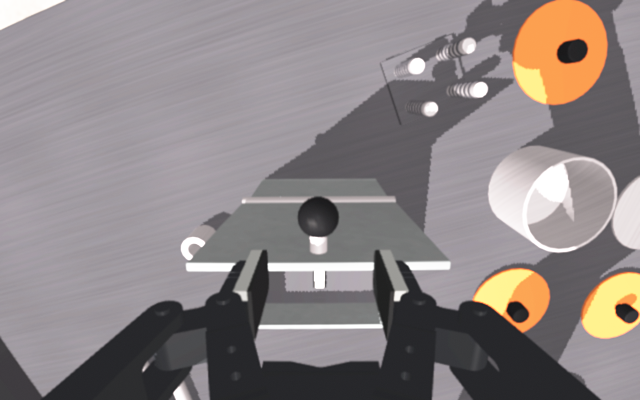

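View pics/w13s.png

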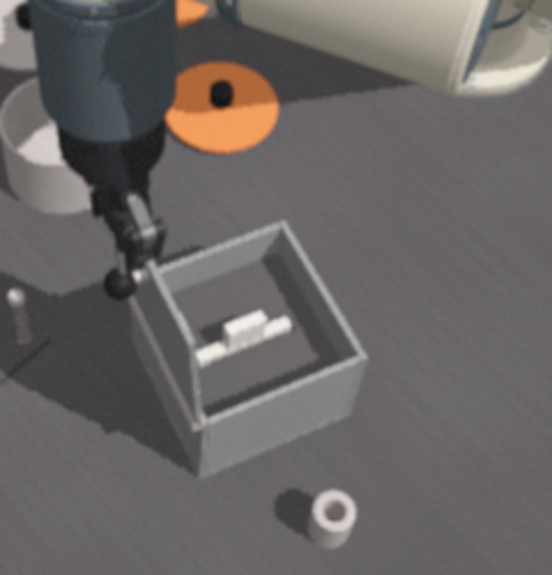

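The flap stands at 1.65 rad, and the plate tab shows in the box at scene-crop px (245,328). I'll move over the plate and measure it.

```bash
python3 -m creep '{"travel":[[-3,0.9,0],[-4.5,1.3,0],[-4.5,1.3,0],[-3,0.5,-2],[0,0,-3],[0,0,0],[0,0,0]],"turn":[[0,0,0],[0,0,0],[0,0,0],[0,0,0],[0,0,0],[0,0,0],[0,0,0]],"grip":[5,5,5,5,5,5,5]}' 40; cat > tab.py <<'E'
from h import *
import sys
from scipy.spatial.transform import Rotation as Ro
name=sys.argv[1]
def cloud(p):
    f=200/np.tan(np.radians(p['fov_y'])/2); K=np.array([[f,0,p['cx']],[0,f,p['cy']],[0,0,1]])
    v,u=np.mgrid[0:400,0:640]
    n=cv2.undistortPoints(np.stack([u,v],-1).reshape(-1,1,2).astype(float),K,np.array(p['dist_coeffs'],float)).reshape(400,640,2)
    d=p['range_z'][...,None]; W=(np.concatenate([n*d,d],-1)-np.array(p['t']))@np.array(p['R']); W[p['range_z']==0]=np.nan; return W
def ana(p):
    W=cloud(p); x,y,z=W[...,0],W[...,1],W[...,2]
    dx,dy=x-553.5,y-187.5; bx=dx*.9635-dy*.27; by=dx*.27+dy*.9635
    for lo,hi,s in [(105,125,'tab'),(80,125,'plate')]:
        m=(abs(bx)<70)&(abs(by)<25)&(z>lo)&(z<hi)
        if m.sum()>5:
            rc=cv2.minAreaRect(np.float32(W[m][:,:2])); print(s,m.sum(),np.round(rc[0],1),np.round(rc[1],1),rc[2],'z',np.percentile(z[m],[5,50,95]).round(1))
o=r.get_obs(); p=optics.camera('wrist'); cv2.imwrite(f'pics/{name}.png',p['image'])
R=Ro.from_rotvec(o['orientation']).as_matrix(); print(o['ee_pos'],R.round(3))
for l in ['plate','plate_tab']:
    for d in finder.place_of(p,l)[:1]: print(l,d['score'],d['at'])
T=np.array(p['T_tool_cam']); Rc=R@T[:3,:3]; tc=R@T[:3,3]+o['ee_pos']; p['R']=Rc.T; p['t']=-Rc.T@tc
ana(p)
for c in ['scene','top']:
    p=optics.camera(c); print(c); ana(p)
    for l in ['plate','plate_tab']:
        for d in finder.place_of(p,l)[:1]: print(l,d['score'],d['at'])
E
python3 tab.py w14
```

```text
time: 27.62
ee_pos: [517.9, 192.3, 300.3]
orientation: [3.098, -0.424, -0.036]
contact_force: [-0.3, -0.3, 0.8]
finger_gap: 50.2
[517.8677023  192.31050427 300.28498813] [[ 0.963 -0.269 -0.025]
 [-0.269 -0.963 -0.011]
 [-0.021  0.018 -1.   ]]
plate 0.94 [557.2, 187.5, 6.1]
plate_tab 0.88 [553.7, 189.8, 105.7]
tab 579 [554.4 187.2] [12.  39.3] 74.36490631103516 z [114.5 115.9 117.2]
plate 1265 [565.  190.3] [ 43.4 115.7] 64.33086395263672 z [ 82.9  85.  116.9]
scene
tab 127 [552.4 186.9] [15.  40.5] 70.5850830078125 z [107.3 115.3 120.2]
plate 514 [546.3 189.5] [ 48.4 124.6] 74.71247100830078 z [ 80.3  84.9 118.4]
plate 0.89 [553.0, 187.6, 6.8]
plate_tab 0.82 [558.4, 191.3, 104.4]
top
tab 24 [567.2 184.2] [11.7 16.2] 72.51422119140625 z [107.7 115.4 117.4]
plate 134 [553.8 187.4] [ 48.8 139.2] 74.6740951538086 z [ 80.3  82.5 116.3]
plate 0.69 [556.1, 187.1, 7.8]
plate_tab 0.58 [552.6, 187.8, 103.8]
```

View pics/w14.png

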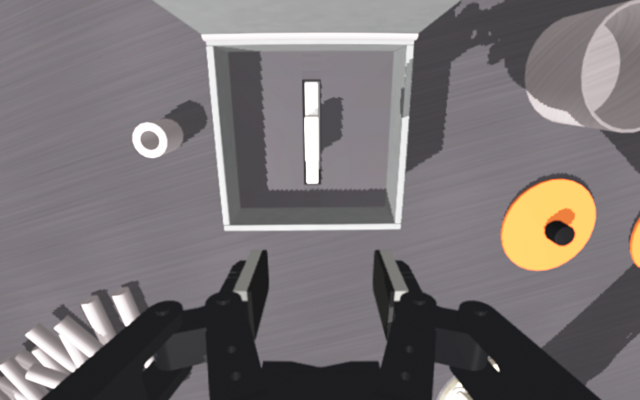

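Plate tab is at px (312,100–150), measured at (554,187.2) with top z=116 and yaw -0.273, so the jaws line up. I'll approach.

```bash
python3 -m creep '{"travel":[[3,-0.4,0],[0.6,-0.1,-2],[0,0,-4],[0,0,-3],[0,0,0],[0,0,0]],"turn":[[0.011,-0.025,0],[0,0,0],[0,0,0],[0,0,0],[0,0,0],[0,0,0]],"grip":[4.5,4.5,4.5,4.5,4.5,4.5]}' 40; python3 - <<'E'
from h import *
from scipy.spatial.transform import Rotation as Ro
o=r.get_obs(); print(o['ee_pos'],Ro.from_rotvec(o['orientation']).as_matrix().round(3))
E
```

```text
time: 28.82
ee_pos: [556.0, 187.4, 209.7]
orientation: [-3.11, 0.426, -0.007]
contact_force: [0.6, 0.3, 0.5]
finger_gap: 45.2
[555.96507634 187.42845394 209.74305167] [[ 0.963 -0.269  0.005]
 [-0.269 -0.963  0.001]
 [ 0.004 -0.003 -1.   ]]
```

```bash
python3 -m creep '{"travel":[[-0.2,0,-2],[0,0,-3],[0,0,-2.5],[0,0,-1],[0,0,0],[0,0,0]],"turn":[[0,0,0],[0,0,0],[0,0,0],[0,0,0],[0,0,0],[0,0,0]],"grip":[4.5,4.5,4.5,4.5,4.5,4.5]}' 40; python3 - <<'E'
from h import *
from scipy.spatial.transform import Rotation as Ro
o=r.get_obs(); print(o['ee_pos'],Ro.from_rotvec(o['orientation']).as_matrix().round(3))
p=optics.camera('wrist'); cv2.imwrite('pics/w15.png',p['image'])
E
```

```text
time: 29.58
ee_pos: [559.5, 190.1, 133.6]
orientation: [-3.101, 0.422, -0.031]
contact_force: [0.1, -0.8, 0.0]
finger_gap: 44.9
[559.48160862 190.10935576 133.61647328] [[ 0.963 -0.267  0.022]
 [-0.267 -0.964  0.009]
 [ 0.018 -0.014 -1.   ]]
```

View pics/w15.png

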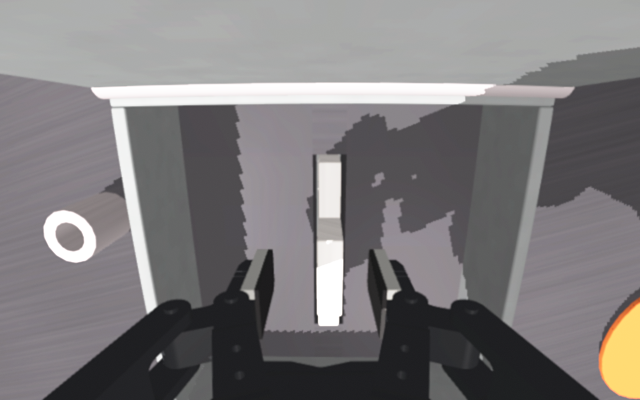

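The tab is centred between the jaws to within a few mm, at px (328,240). I'll correct position and tilt, descend and pinch.

```bash
python3 -m creep '{"travel":[[-0.5,-0.25,-0.5],[0,0,-1],[0,0,-0.5],[0,0,0],[0,0,0]],"turn":[[-0.009,0.022,0],[0,0,0],[0,0,0],[0,0,0],[0,0,0]],"grip":[4.5,4.5,4.5,4.5,4.5]}' 40; python3 - <<'E'
from h import *
from scipy.spatial.transform import Rotation as Ro
o=r.get_obs(); print(o['ee_pos'],Ro.from_rotvec(o['orientation']).as_matrix().round(3))
E
```

```text
time: 30.25
ee_pos: [554.4, 187.6, 113.1]
orientation: [3.113, -0.424, -0.001]
contact_force: [1.1, -1.1, 0.4]
finger_gap: 44.9
[554.44949435 187.56996943 113.08468003] [[ 0.964 -0.267 -0.001]
 [-0.267 -0.964  0.   ]
 [-0.001  0.    -1.   ]]
```

```bash
python3 -m creep '{"travel":[[0,0,0],[0,0,0],[0,0,0],[0,0,0],[0,0,0],[0,0,0]],"turn":[[0,0,0],[0,0,0],[0,0,0],[0,0,0],[0,0,0],[0,0,0]],"grip":[3,2,1,0.3,0.3,0.3]}' 60
```

```text
time: 31.0
ee_pos: [554.7, 187.7, 113.6]
orientation: [-3.112, 0.424, 0.0]
contact_force: [0.0, 0.6, 0.8]
finger_gap: 10.9
```

```bash
python3 -m creep '{"travel":[[0,0,0.5],[0,0,1],[0,0,1],[0,0,1],[0,0,0]],"turn":[[0,0,0],[0,0,0],[0,0,0],[0,0,0],[0,0,0]],"grip":[0.3,0.3,0.3,0.3,0.3]}' 60
```

```text
time: 31.62
ee_pos: [554.0, 187.6, 150.5]
orientation: [-3.113, 0.424, 0.003]
contact_force: [0.3, 0.8, -2.9]
finger_gap: 11.0
```

Clean lift so far (-2.9 N, about the plate's weight). I'll keep going.

```bash
python3 -m creep '{"travel":[[0,0,1.5],[0,0,1.5],[0,0,1.5],[0,0,2],[0,0,2],[0,0,2],[0,0,1.5],[0,0,0]],"turn":[[0,0,0],[0,0,0],[0,0,0],[0,0,0],[0,0,0],[0,0,0],[0,0,0],[0,0,0]],"grip":[0.3,0.3,0.3,0.3,0.3,0.3,0.3,0.3]}' 60; python3 - <<'E'
from h import *
from scipy.spatial.transform import Rotation as Ro
o=r.get_obs(); print(o['ee_pos'],Ro.from_rotvec(o['orientation']).as_matrix().round(3))
p=optics.camera('scene'); cv2.imwrite('pics/s16.png',cv2.resize(p['image'][100:380,240:500],None,fx=2,fy=2))
E
```

```text
time: 32.62
ee_pos: [553.8, 187.2, 281.0]
orientation: [-3.11, 0.424, -0.003]
contact_force: [-0.0, 0.3, -3.7]
finger_gap: 11.1
[553.79002527 187.19018883 280.98282598] [[ 0.963 -0.268  0.002]
 [-0.268 -0.963  0.002]
 [ 0.001 -0.003 -1.   ]]
```

View pics/s16.png

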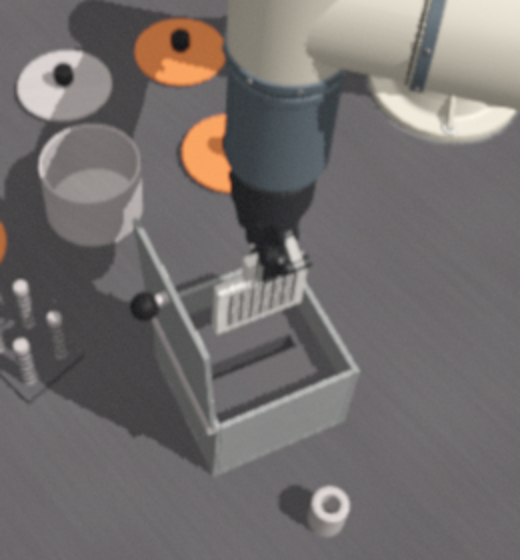

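The plate is out and clear of the box, at crop px (260,300). I'll carry it to the pot.

```bash
python3 -m creep '{"travel":[[-0.2,-2,0],[-0.2,-4,0],[-0.2,-5,0],[-0.2,-5,0],[-0.2,-5,0],[-0.2,-5,0],[-0.2,-4,0],[0,0,0]],"turn":[[0,0,0],[0,0,0],[0,0,0],[0,0,0],[0,0,0],[0,0,0],[0,0,0],[0,0,0]],"grip":[0.3,0.3,0.3,0.3,0.3,0.3,0.3,0.3]}' 60; python3 - <<'E'
from h import *
p=optics.camera('top'); cv2.imwrite('pics/t17.png',cv2.resize(p['image'][90:310,180:480],None,fx=2.5,fy=2.5))
f=200/np.tan(np.radians(p['fov_y'])/2); K=np.array([[f,0,p['cx']],[0,f,p['cy']],[0,0,1]])
v,u=np.mgrid[0:400,0:640]
n=cv2.undistortPoints(np.stack([u,v],-1).reshape(-1,1,2).astype(float),K,np.array(p['dist_coeffs'],float)).reshape(400,640,2)
d=p['range_z'][...,None]; W=(np.concatenate([n*d,d],-1)-np.array(p['t']))@np.array(p['R'])
x,y,z=W[...,0],W[...,1],W[...,2]
m=(np.hypot(x-537,y+146)<85)&(z>80)&(z<105); q=W[m]; print(m.sum(),cv2.minEnclosingCircle(np.float32(q[:,:2])), q.min(0),q.max(0))
for l in ['pot','pot_mouth','lid']:
    for g in finder.place_of(p,l)[:3]: print(l,g['score'],g['at'])
E
```

```text
time: 33.67
ee_pos: [532.0, -127.1, 274.0]
orientation: [3.11, -0.425, -0.017]
contact_force: [0.5, 0.1, -2.7]
finger_gap: 11.0
133 ((535.7360229492188, -145.88946533203125), 64.94044494628906) [ 473.09019438 -210.26597903   80.04428371] [571.57777862 -81.24104774  99.04689867]
pot 0.86 [535.6, -147.6, 1.8]
pot 0.52 [527.4, -128.5, 263.7]
pot_mouth 0.55 [533.8, -147.5, 90.6]
lid 0.8 [338.2, -95.8, 3.5]
lid 0.7 [536.4, -145.2, 88.9]
lid 0.58 [444.3, -348.6, -1.4]
```

View pics/t17.png

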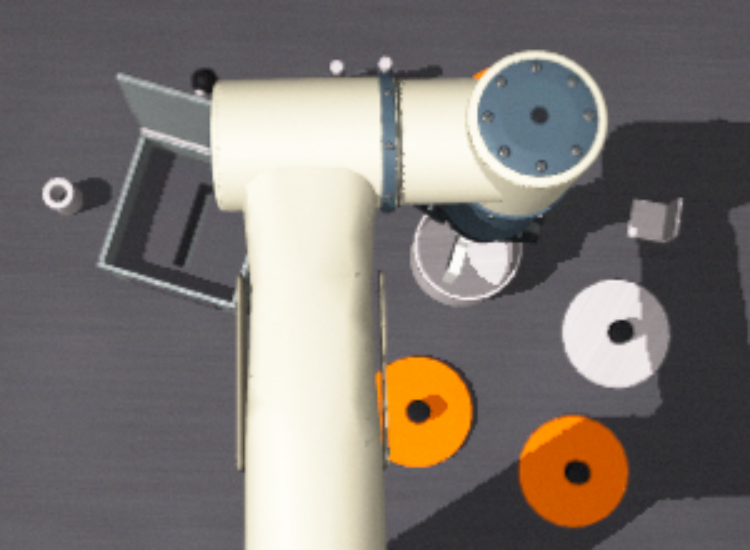

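The open pot hasn't moved, at (536,-146). The lid is on the bench at (444,-348), and the box flap is open. I'll centre over the pot and lower.

```bash
python3 -m creep '{"travel":[[0.4,-1.2,0],[0.1,-0.5,0],[0,0,-1],[0,0,-1.5],[0,0,-0.8],[0,0,0],[0,0,0]],"turn":[[0,0,0],[0,0,0],[0,0,0],[0,0,0],[0,0,0],[0,0,0],[0,0,0]],"grip":[0.3,0.3,0.3,0.3,0.3,0.3,0.3]}' 60; python3 - <<'E'
from h import *
from scipy.spatial.transform import Rotation as Ro
o=r.get_obs(); print(o['ee_pos'],Ro.from_rotvec(o['orientation']).as_matrix().round(3))
E
```

```text
time: 34.75
ee_pos: [538.6, -138.9, 238.9]
orientation: [3.113, -0.412, -0.017]
contact_force: [-0.3, -0.4, -2.7]
finger_gap: 10.8
[ 538.58139169 -138.92300196  238.88742675] [[ 0.966 -0.26  -0.011]
 [-0.26  -0.966 -0.   ]
 [-0.011  0.003 -1.   ]]
```

```bash
python3 -m creep '{"travel":[[-0.2,-0.65,-0.5],[0,0,0],[0,0,0],[0,0,0]],"turn":[[0,-0.011,0],[0,0,0],[0,0,0],[0,0,0]],"grip":[0.3,0.3,0.3,0.3]}' 60; python3 - <<'E'
from h import *
from scipy.spatial.transform import Rotation as Ro
o=r.get_obs(); print(o['ee_pos'],Ro.from_rotvec(o['orientation']).as_matrix().round(3),abs(o['qvel']).max())
p=optics.camera('scene'); cv2.imwrite('pics/s18.png',cv2.resize(p['image'][60:360,180:460],None,fx=2,fy=2))
for l in ['plate','plate_tab','pot','pot_mouth','lid']:
    for g in finder.place_of(p,l)[:3]: print(l,g['score'],g['at'])
f=200/np.tan(np.radians(p['fov_y'])/2); K=np.array([[f,0,p['cx']],[0,f,p['cy']],[0,0,1]])
v,u=np.mgrid[0:400,0:640]
n=cv2.undistortPoints(np.stack([u,v],-1).reshape(-1,1,2).astype(float),K,np.array(p['dist_coeffs'],float)).reshape(400,640,2)
d=p['range_z'][...,None]; W=(np.concatenate([n*d,d],-1)-np.array(p['t']))@np.array(p['R'])
m=finder.masks_of(p,'plate')[0]['mask']; q=W[m]; print('plate pts',len(q),np.percentile(q,[2,50,98],axis=0).round(1))
m=finder.masks_of(p,'pot')[0]['mask']; q=W[m]; q=q[(q[:,2]>85)&(q[:,2]<105)]; print('rim',cv2.minEnclosingCircle(np.float32(q[:,:2])))
E
```

```text
time: 35.25
ee_pos: [536.7, -146.1, 234.6]
orientation: [3.114, -0.412, 0.004]
contact_force: [-0.2, 0.1, -3.7]
finger_gap: 11.1
[ 536.73584611 -146.13251161  234.63037225] [[ 0.966 -0.26   0.003]
 [-0.26  -0.966 -0.   ]
 [ 0.003 -0.    -1.   ]] 0.001922808347513361
plate 0.95 [539.7, -146.6, 126.7]
plate_tab 0.75 [539.5, -143.3, 224.2]
plate_tab 0.54 [442.3, -344.4, 1.9]
pot 0.87 [533.1, -144.2, -0.9]
pot_mouth 0.65 [535.9, -145.5, 93.3]
lid 0.81 [725.5, -205.5, 0.9]
lid 0.78 [266.0, -290.8, 2.1]
lid 0.66 [442.1, -342.5, 2.0]
plate pts 1000 [[ 490.7 -160.8  126.9]
 [ 542.9 -142.   174.2]
 [ 584.  -127.4  230.7]]
rim ((534.6398315429688, -144.4353790283203), 65.98726654052734)
```

View pics/s18.png

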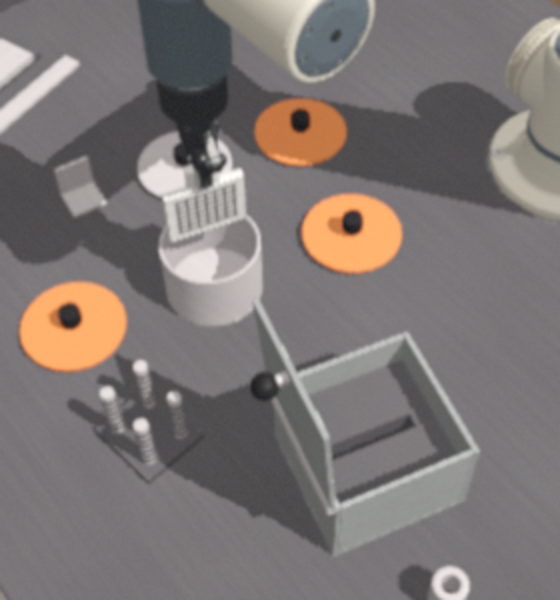

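The plate hangs upright at px (205,205), centred within about 3 mm. Its lower edge is at z≈127, about 32 mm above the rim, and the arm is still. The lid is flat on the bench, the flap is open, and the bystanders haven't been touched. I'll hand in.

```bash
python3 - <<'E'
from h import *
print(r.get_obs()['time'], ticket.hand_in())
E
```

```text
the job is handed in; nothing more can be done
35.65 None
```

The job is done and handed in at 35.7 s of the 72 s allowed; no verdict is reported.

**What I did:**
- **Lid:** I lifted it off the pot by its knob and set it on the bench at about (443,-345), knob up, roughly 90 mm clear of the pot. Contact was light, with about 5 N at the wrist.
- **Flap:** I swung it open by its ball knob and left it open. The ball slipped out of the pads three times on the way. One re-grip closed off-centre and let the flap drop back about 0.05–0.1 rad. I re-centred each time and finished by the knob.
- **Plate:** I drew it out by its tab and carried it over the pot.

**Last checks:**
- **Flap angle:** it measured 1.65 rad after release, and the last picture shows it still open.
- **Plate position:** it hangs upright, with the tool's tilt at about 0.003 rad. It is centred on the mouth within about 3 mm, and its lower edge is at z≈127 mm, about 32 mm above the rim. The arm was still.
- **Contact:** the wrist carried 3.7 N. The plate alone should weigh about 2.5 N, but earlier readings in free air ran from 2.7 to 3.7 N. The picture showed nothing else touching it.
- **Bystanders:** the stud plate, sleeve, bracket and orange look-alikes looked undisturbed in the pictures, though I did not re-measure them. The pot stayed where it was, at about (536,-146).

**Disagreements:** the networks' estimates differed from my depth measurements by 2–4 mm, which is within their stated error. One network also reported the tab at the set-down lid and the lid at the orange discs; I ignored those.

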